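# Fit the controller board into the machine's control rack

## Robot

A 7-joint arm with a two-finger parallel gripper is mounted at the origin on the work surface. World frame = base frame: x ahead of the robot, y to its left, z up, the work surface at z = 0. Lengths are in m, angles in rad, forces in N, time in s.
With the tool pointing down it reaches from about 0.35 to 0.9 m from the base axis. Payload 8.1 kg.
Tool frame: the origin (TCP) lies at the very end of the fingers, on their centre line; the grasp point (between the pads) lies 19 mm behind it; y points along the fingers, x is the direction in which the jaws open and shut, and the axes are right-handed (so a half turn about y gives the same grasp; the last joint's range is limited). The gripper opens to 92 mm and grips with 3 to 60 N. Pads are 19 mm wide; open, the fingers measure 130 mm over their backs; the gripper's body (75 mm by 190 mm) begins 47 mm behind the grasp point.
Start: joints at [-1.236, 0.434, 0.025, 1.573, -0.012, 1.134, -0.075], TCP at [0.265, 0.566, 0.227] pointing down, gripper open.
Joint ranges: [-2.62, 2.62], [-0.44, 2.09], [-1.27, 1.32], [0.08, 2.57], [-1.32, 4.46], [0.12, 2], [-2.74, 2.74]. Speed limits (rad/s): [2.22, 2.22, 3.01, 3.01, 3.14, 3.14, 3.14].

## Interface

Orientations are given as a rotation vector (axis times angle).
In Python, from cell import arm, imaging gives the robot as it stands. The module is installed in compiled form; this text tells all that it offers.
- The arm moves only by the tool send_rows, never from a script. Its argument "steps" is a list of rows, each a list of 5 numbers: the opening, from 0 (shut) to 1 (fully open), then the shift along the tool's x, y, z in cm, then the turn about the tool's y in rad. In form: [[jaw, x, y, z, roll], ...]. A call has 1 to 20 rows; each row is the pose to reach, as a shift and turn from the pose commanded when the call began, along the tool's axes at that moment; what a row does not reach only later rows make up. A row lasts 1/8 s, in which the tool goes at most 62.5 mm and 10.7 degrees, less where a joint would pass 70% of its speed; a pose out of reach is approached as far as the arm can. A call with a gripper value outside its range is refused whole. The fingers move at their own pace and stop on an object; "squeeze" is the grip in N (left out, the last holds). Time passes only in rows, so rows that repeat a pose let the fingers close. It gives the time, the measured TCP pose, the force and the opening at its end, in the units of the state.
- arm.observe(): the state, without advancing time (a new reading comes with each control period).
- imaging.get_image(name): name is "side" or "top"; returns the picture (400x640x3 uint8, blue, green, red); there is no depth.
- imaging.camera_params(name): a dict with "camera_matrix" (3x3 intrinsics, pixels), "distortion" ([k1, k2, p1, p2, k3] as OpenCV has them; the pictures are not rectified), "position" and "orientation" of the camera in the world. Camera axes: x right, y down, z forward; pixel columns grow to the right and rows downward; lengths in m; the calibration is good to about 2 mm. A picture is of the moment at which its call begins. camera_params takes no time and is no camera call.
- arm.sign_off(): hands the job in, once; it reports no verdict.
The state is a dict: "clock": time; "joints": joint angles; "dq": joint speeds; "joint_efforts": joint torques, N m; "position": TCP position; "ee_rot": TCP orientation; "force": force on the tool from outside, world axes, zero at the start; "ft_torque": the same for the moment, N m; "width": opening from 0.0 (shut) to 1.0 (fully open).
Only numpy, scipy, OpenCV 4.12 (cv2) and the standard library are available. Lean on these libraries where they do the work, as an engineer would, in place of code of your own. Each camera call takes 0.05 s, during which the arm holds its last target.

## Task

Take the controller board with the blue handle out of the black service rack and slide it down the two white card guides of the card cage's one open slot, levers still up, until you feel it come to rest firmly on the connector - do not push it on into the connector by its handle. Then swing its two blue ejector levers fully in, gently, so that they draw the board home, and let go. Leave the orange-handled board and everything else on the bench alone.

Things in the scene. Friction and masses are not known exactly. Their poses are not given: they have to be found in the camera images.
- board: Controller board to fit, upright in the service rack, 0.15-0.25 kg. Green circuit board 3 mm thick (x), 100 wide (y), 100 high (z); plug 8 x 84 x 8 high at its lower edge; on top an aluminium panel 20 (x) x 102 (y), 100 to 103 mm above the origin. Origin: middle of lower edge. z up. Cage and rack face the same way to within 0.7 rad, so no half turn is needed.
- board_handle (a point): Middle of the blue pull handle on the board's panel, 116 mm above the board's origin. The handle is 12 (x) x 24 (y) and stands from 103 to 129 mm, clear all round.
- board_lever_l: Blue ejector lever on the board's +y end. Origin on its hinge: along the board's x, at y +55, z 102 mm of the board. Folded in, its arm (12 wide, 4.5 thick, outer face 7 mm above the hinge) reaches 36 mm inwards over the panel. Its claw, 17 mm from the hinge, points down while the lever is up; folding swings it out and up under the cage's rail lip, so drawing the board down.
- board_lever_r: The same lever, mirrored, on the board's -y end (hinge at y -55, z 102 mm of the board).
- board_swing_l (a joint): Angle of the left (+y) lever, rad: 0 folded fully in, flat over the panel; starts almost upright (1.28 to 1.48; stop at 1.5). Stays where it is left (friction 0.05 N m). With the board on the connector the claw catches at 0.15 to 0.7; from there on it takes 5 to 18 N at the lever's end. Folding one lever can lift the other again a little: check both at the end.
- board_swing_r (a joint): Angle of the right (-y) lever, read in the same way. While a claw bears under its lip at angle a, that end of the board stands about 17 mm x (sin(a + 0.26) - 0.26) off home.
- board_lever_l_tip (a point): Point on the outer face of the left lever (the face to push on to fold it in), 34 mm from the hinge and 2 mm from the lever's end.
- board_lever_r_tip (a point): The same point on the right lever.
- cage: Fixed grey steel card cage lying on its back, 230 (x) x 158 (y) x 127 mm high, its one open slot across the middle between two blank panels; the modules on either side (raised parts up to 151 mm high) begin 74 mm from the slot's middle. Origin: centre of the underside.
- slot (a point): Where the board's origin is when fully home, 24 mm above the cage's underside, with the home board's axes. Two white card guides at y -50 and +50: grooves 4.6 mm wide (x), 1.2 mm play at each end (y), from 3 to 71 mm above this point, then flaring out up to 82. The rail lips for the claws are flush with the home panel.
- connector: Fixed black connector at the bottom of the slot, 16 x 92 x 18 mm high. Origin: centre of underside, 17 mm above the cage's underside. Leaf springs in the guides grip the board from 62 mm before home on: sliding takes 3 to 6 N and it does not fall by itself. It meets the stiff contacts 2.5 to 9.5 mm before home (not known beforehand: creep); pushing on takes another 22 N.
- rack: Fixed black service rack, 170 (x) x 128 (y) x 60 mm high, with two places for boards 45 mm to either side of its middle in x; the boards' lower edges stand on its floor, 10 mm up, in grooves 5 mm wide that reach up to 60 mm. Origin: centre of the underside.
- relay: Another board of the same shape with orange handle and levers and orange relays, in the rack's other place: leave alone. Origin as for the blue-handled board.
- filter_box: White carton with orange band, 85 x 85 x 140 mm high. Origin: centre of underside.
- seal_box: White carton with red band, 100 x 70 x 50 mm high. Origin: centre of underside.
- oil_filter: Black and white oil filter, 77 mm diameter, 96 high. Origin: centre of underside.
- screwdriver: Screwdriver lying on the bench.
- spanner: Spanner lying on the bench.
- cleaner: Spray can, 60 mm diameter, 170 high. Origin: centre of underside.
- mug: Blue mug, 80 mm diameter, 90 high. Origin: centre of underside.
Not all that is in view belongs to the job. Leave any yellow look-alike of the board alone.

How it is judged:
By the outcome, as a careful person would: the job done as asked, in the order asked, and still so for the second after the job is handed in, with the robot touching nothing.
It also fails if it takes over 69 s, if anything falls off the work surface, if the arm or the gripper's body presses on something with over 40 N, if the wrist force passes 120 N, or if a joint passes its speed limit or range.

## Working session

There is one attempt and no reset: what is moved stays moved. The work goes in short steps, Python scripts to look and compute and a tool call to move; the robot and the scene stay as the last step left them, time stands still between calls to the robot, and variables do not carry over. Pictures are saved under pics/ and viewed, and the job is handed in when it is done.

Besides the shell and the picture viewer there is one more tool, called in YAML: its name, and indented under it one key for each argument. send_rows: Moves the arm, as the interface text tells. Its arguments: {"type":"object","properties":{"steps":{"type":"array","items":{"type":"array","items":{"type":"number"}}},"squeeze":{"type":"number"}},"required":["steps"]}

```bash
mkdir -p pics; ls; python3 - <<'E'
from cell import arm, imaging
import cv2
print(arm.observe())
for n in("side","top"):
    im=imaging.get_image(n); cv2.imwrite(f"pics/{n}0.png",im); print(imaging.camera_params(n))
E
```

```text
pics
{'clock': 0.0, 'joints': array([-1.23558741,  0.43519562,  0.0250096 ,  1.57409465, -0.0116034 ,
        1.13400545, -0.07505842]), 'dq': array([ 8.45089479e-04,  9.55456605e-05, -9.76065862e-05,  5.74117199e-04,
        8.97833211e-04, -1.61720962e-03,  8.55161526e-04]), 'joint_efforts': array([-4.82262894e-04, -6.67845440e+01,  9.84573998e-01, -3.14452994e+01,
       -6.06273604e-02,  4.29939525e-02,  1.45718582e-04]), 'position': array([0.26482589, 0.56555526, 0.22596335]), 'ee_rot': array([-1.38608211, -0.88002431,  0.88203699]), 'force': array([-0.02832858, -0.38244819, -0.10373957]), 'ft_torque': array([-0.05300099, -0.0094999 ,  0.01120197]), 'width': 0.9963691848711607}
{'camera_matrix': array([[465.34845959,   0.        , 325.38629088],
       [  0.        , 465.34845959, 198.16642391],
       [  0.        ,   0.        ,   1.        ]]), 'distortion': array([-0.08619906,  0.        ,  0.        ,  0.        ,  0.        ]), 'position': array([-0.29215031, -1.02270708,  1.33811585]), 'orientation': array([-2.19310961,  0.75778191, -0.36675369])}
{'camera_matrix': array([[486.93500778,   0.        , 322.67657291],
       [  0.        , 486.93500778, 205.8020214 ],
       [  0.        ,   0.        ,   1.        ]]), 'distortion': array([-0.02057245,  0.        ,  0.        ,  0.        ,  0.        ]), 'position': array([0.23573203, 0.07169581, 1.75637265]), 'orientation': array([-2.13206091,  2.10329934, -0.21711915])}
```

View pics/side0.png

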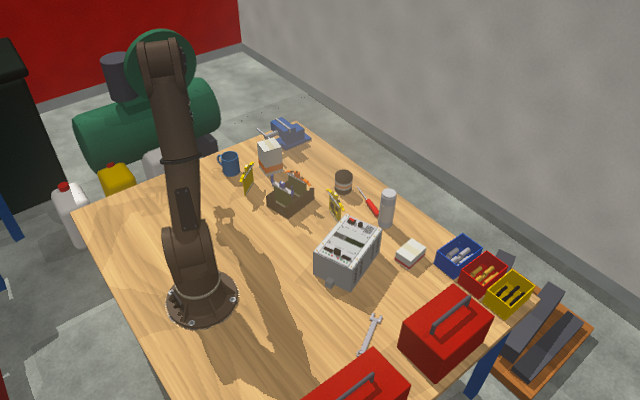

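View pics/top0.png

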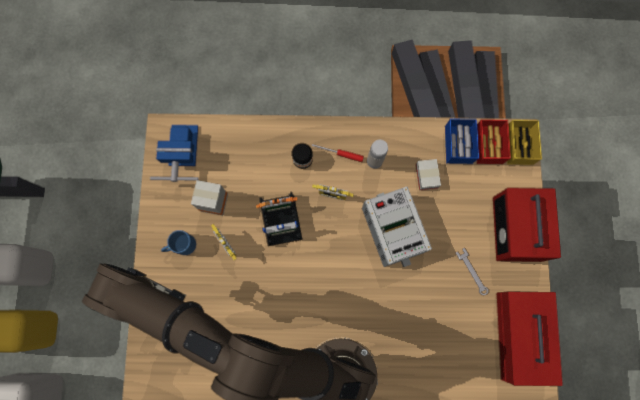

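```bash
cat > h.py <<'E'
import numpy as np, cv2
from scipy.spatial.transform import Rotation as R
from cell import arm, imaging
P={n:imaging.camera_params(n) for n in("side","top")}
def proj(n,pts):
    p=P[n]; Rm=R.from_rotvec(p["orientation"]).as_matrix()
    c=(np.atleast_2d(pts)-p["position"])@Rm
    return cv2.projectPoints(c,np.zeros(3),np.zeros(3),p["camera_matrix"],p["distortion"])[0][:,0]
def ray(n,px):
    p=P[n]; Rm=R.from_rotvec(p["orientation"]).as_matrix()
    u=cv2.undistortPoints(np.array([[px]],float),p["camera_matrix"],p["distortion"])[0,0]
    return p["position"],Rm@np.array([u[0],u[1],1.])
def atz(n,px,z):
    o,d=ray(n,px); return o+d*(z-o[2])/d[2]
def tri(ps,pt):
    A=[];b=[]
    for n,px in(("side",ps),("top",pt)):
        o,d=ray(n,px); d=d/np.linalg.norm(d); M=np.eye(3)-np.outer(d,d); A.append(M); b.append(M@o)
    x=np.linalg.lstsq(np.vstack(A),np.hstack(b),rcond=None)[0]
    return x, [proj("side",x)[0]-ps, proj("top",x)[0]-pt]
def crop(im,x0,y0,w,h,s,f):
    c=cv2.resize(im[y0:y0+h,x0:x0+w],None,fx=s,fy=s,interpolation=cv2.INTER_CUBIC)
    for x in range((x0+9)//10*10,x0+w,10):
        cv2.putText(c,str(x),((x-x0)*s,8),0,.3,(0,0,255)); cv2.line(c,((x-x0)*s,9),((x-x0)*s,14),(0,0,255))
    for y in range((y0+9)//10*10,y0+h,10):
        cv2.putText(c,str(y),(0,(y-y0)*s+4),0,.3,(0,0,255)); 
    cv2.imwrite(f,c)
E
python3 - <<'E'
from h import *
t=cv2.imread("pics/top0.png"); s=cv2.imread("pics/side0.png")
crop(t,245,180,70,70,8,"pics/t_rack.png"); crop(s,260,165,60,60,10,"pics/s_rack.png")
crop(t,355,180,85,90,6,"pics/t_cage.png"); crop(s,310,205,80,90,6,"pics/s_cage.png")
E
```

```text
(no output)
```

View pics/t_rack.png

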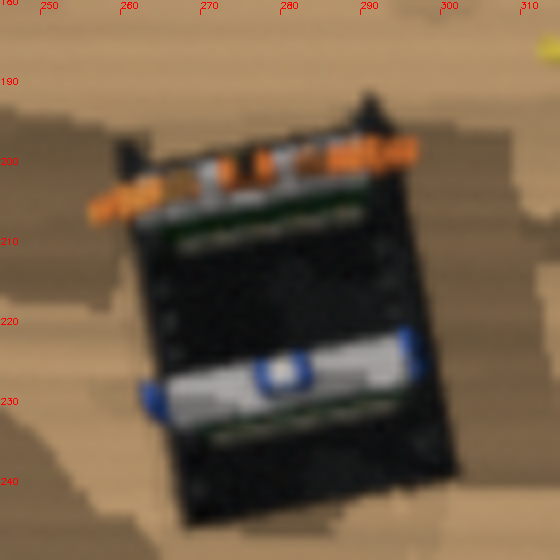

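View pics/s_rack.png

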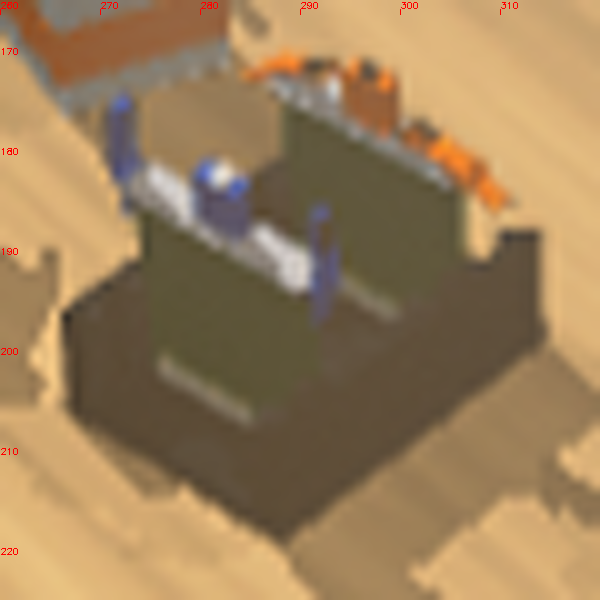

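View pics/t_cage.png

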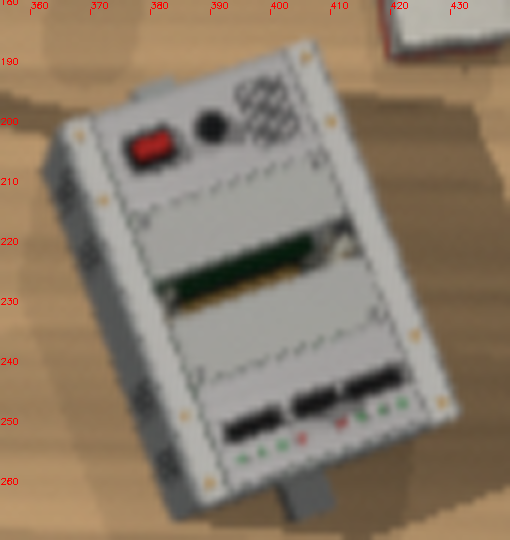

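View pics/s_cage.png

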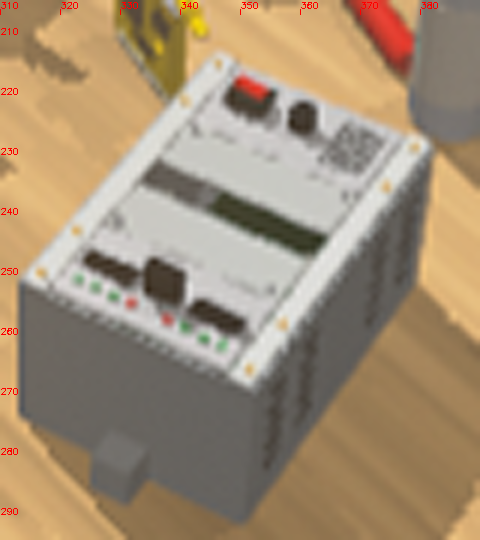

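Candidates: blue-handled board in the black rack, top (280,226) / side (222→ handle at 221,183 in the crop grid, i.e. (282,185)); orange relay board, top (276,200); yellow look-alikes, top (333,191) and (223,242). The crops confirm a blue handle and blue upright levers at top (280,226), so that is the board. The cage slot is at about top (396,225).

Next I fit the poses.

```bash
cat > fit.py <<'E'
from h import *
from scipy.optimize import least_squares, minimize
def T(pose,pts,z0):
    x,y,a=pose[:3]; c,s=np.cos(a),np.sin(a); pts=np.asarray(pts,float)
    return np.c_[x+c*pts[:,0]-s*pts[:,1], y+s*pts[:,0]+c*pts[:,1], pts[:,2]+z0]
def cornerfit(obs,p0,z0):
    f=lambda p: np.concatenate([(proj(n,T(p,[q],z0))[0]-px) for n,q,px in obs])
    r=least_squares(f,p0); return r.x,r.fun.reshape(-1,2)
def seg_score(img,pose,segs,z0,n,sg=0.7):
    tot=0
    for a,b,sign in segs:
        t=np.linspace(.03,.97,60)[:,None]
        q=proj(n,T(pose,np.array(a)*(1-t)+np.array(b)*t,z0))
        d=q[-1]-q[0]; nv=np.array([-d[1],d[0]])/np.hypot(*d)
        def smp(o):
            m=(q+o*nv).astype(np.float32)
            return cv2.remap(img,m[None,:,0],m[None,:,1],cv2.INTER_LINEAR)[0]
        g=(smp(.8)-smp(-.8)).mean()
        tot+= abs(g) if sign==0 else sign*g
    return tot
def refine(imgs,pose,segs,z0,names=("side","top")):
    G={n:cv2.GaussianBlur(imgs[n].astype(np.float32).mean(2),(0,0),.7) for n in names}
    f=lambda p:-sum(seg_score(G[n],p,segs[n],z0,n) for n in names)
    best=None
    for dx in(-.002,0,.002):
      for dy in(-.002,0,.002):
        p=np.array(pose)+[dx,dy,0]
        r=minimize(f,p,method="Nelder-Mead",options=dict(initial_simplex=[p,p+[.003,0,0],p+[0,.003,0],p+[0,0,.02]],xatol=1e-5,fatol=1e-3))
        if best is None or r.fun<best.fun: best=r
    return best.x,best.fun
E
python3 - <<'E'
from fit import *
im={n:cv2.imread(f"pics/{n}0.png") for n in("side","top")}
for n in im: im[n]=im[n]
H=.115;W=.079
# cage yaw guess: x axis up-image (world +x)
C={'fl':(H,W,.127),'fr':(H,-W,.127),'nl':(-H,W,.127),'nr':(-H,-W,.127)}
obs=[("top",C['fr'],(406,186)),("top",C['fl'],(366,201)),("top",C['nr'],(431,249)),("top",C['nl'],(388.5,264)),
("side",C['nl'],(313,251)),("side",C['fl'],(346,214)),("side",C['fr'],(382,229)),("side",C['nr'],(351,268.5))]
p,r=cornerfit(obs,[.6,-.1,.3],0); print(p,r.round(1).tolist())
print("top only",cornerfit(obs[:4],p,0)[0],"side only",cornerfit(obs[4:],p,0)[0])
S=[(C['fl'],C['fr'],0),(C['fr'],C['nr'],0),(C['nr'],C['nl'],0),(C['nl'],C['fl'],0)]
for nm in(("top",),("side",),("side","top")): print(nm,refine(im,p,{"top":S,"side":S},0,nm))
# board panel
h=.010;w=.051
B={'fl':(h,w,.103),'fr':(h,-w,.103),'nl':(-h,w,.103),'nr':(-h,-w,.103)}
obs=[("top",B['fl'],(265.3,226.8)),("top",B['nl'],(266.3,232.7)),("top",B['fr'],(295.3,222)),("top",B['nr'],(296.3,227.8))]
p,r=cornerfit(obs,[.6,.2,.17],.01); print(p,r.round(1).tolist())
S=[(B['fl'],B['fr'],0),(B['nr'],B['nl'],0),(B['fl'],B['nl'],0),(B['fr'],B['nr'],0)]
print(refine(im,p,{"top":S},.01,("top",)))
print(proj("side",T(p,[(0,0,.129),(0,.055,.138),(0,-.055,.138),*B.values()],.01)))
print(proj("top",T(p,[(0,0,.129),(0,.055,.138),(0,-.055,.138)],.01)))
E
```

```text
[ 0.50683585 -0.1879336   0.34310184] [[1.3, -0.3], [-1.7, -0.9], [0.7, -0.4], [-0.8, -0.1], [-0.9, 0.3], [-1.0, -0.6], [0.2, 0.3], [0.6, 1.7]]
top only [ 0.50544521 -0.18829485  0.34930873] side only [ 0.50920704 -0.18666381  0.33465286]
('top',) (array([ 0.50679637, -0.18696904,  0.35101924]), np.float64(-133.677734375))
('side',) (array([ 0.51060416, -0.18491805,  0.35288033]), np.float64(-152.54559326171875))
('side', 'top') (array([ 0.50855146, -0.18595293,  0.35144075]), np.float64(-275.5068054199219))
[0.49267903 0.20925883 0.17749694] [[0.3, 0.1], [0.1, -0.1], [-0.2, 0.1], [-0.3, -0.0]]
(array([0.4939489 , 0.20949895, 0.19802577]), np.float64(-200.06881713867188))
[[281.56517457 182.86727358]
 [271.99666276 175.39678678]
 [291.2264838  187.06376027]
 [274.88889121 181.29591282]
 [292.51159806 192.09926851]
 [271.39738579 183.56279671]
 [289.02993669 194.49276102]]
[[280.20259378 226.11599993]
 [263.68496959 228.33857846]
 [296.25286197 223.04665133]]
```

```bash
cat >> h.py <<'E'
def tool():
    o=arm.observe(); return np.array(o["position"]),R.from_rotvec(o["ee_rot"]).as_matrix(),o
def need(target,yawx):
    """cm shift in tool axes to world target, and roll so tool x (mod pi) is along world yaw"""
    p,M,o=tool(); d=M.T@(np.array(target)-p)*100
    x=M[:,0]; cur=np.arctan2(x[1],x[0]); e=(yawx-cur+np.pi/2)%np.pi-np.pi/2
    # roll about tool y; y down => positive roll = negative yaw
    print("shift cm",d.round(2),"yaw err",e.round(4),"roll",(-e if M[2,1]<0 else e).round(4))
E
python3 - <<'E'
from h import *
p,M,o=tool(); print(p,M.round(4))
need([.4935,.2095,.22],.19)
from fit import *
im={n:cv2.imread(f"pics/{n}0.png") for n in("side","top")}
h=.010;w=.051
B={'fl':(h,w,.103),'fr':(h,-w,.103),'nl':(-h,w,.103),'nr':(-h,-w,.103)}
S=[(B['fl'],B['fr'],0),(B['nr'],B['nl'],0),(B['fl'],B['nl'],0),(B['fr'],B['nr'],0)]
p=[.4935,.2095,.185]
for nm in(("top",),("side",),("side","top")): print(nm,refine(im,p,{"top":S,"side":S},0.01,nm))
# rack top corners
q={'fl':(.085,.064,.06),'fr':(.085,-.064,.06),'nl':(-.085,.064,.06),'nr':(-.085,-.064,.06)}
for s_ in(1,-1):
  r=T([.4935,.2095,.19],[(s_*.045,0,0)],0)[0]; print(s_,proj("top",T([r[0],r[1],.19],list(q.values()),0)).round(1).tolist())
  print(proj("side",T([r[0],r[1],.19],list(q.values()),0)).round(1).tolist())
E
```

```text
[0.26481373 0.56562156 0.22601648] [[ 4.240e-01 -5.000e-04 -9.057e-01]
 [ 9.057e-01 -1.300e-03  4.240e-01]
 [-1.400e-03 -1.000e+00 -1.000e-04]]
shift cm [-22.56   0.64 -35.81] yaw err -0.943 roll 0.943
('top',) (array([0.49397251, 0.20949545, 0.19808403]), np.float64(-200.07571411132812))
('side',) (array([0.49488605, 0.21283422, 0.14849746]), np.float64(-141.3123779296875))
('side', 'top') (array([0.49417324, 0.21027313, 0.17839097]), np.float64(-327.73486328125))
1 [[258.4, 197.0], [293.8, 190.9], [265.7, 243.7], [301.8, 237.4]]
[[292.9, 176.4], [314.8, 189.0], [264.9, 195.4], [286.9, 209.3]]
-1 [[262.2, 221.5], [298.0, 215.3], [269.7, 269.2], [306.1, 262.7]]
[[278.4, 186.3], [300.4, 199.5], [248.9, 206.3], [271.0, 220.9]]
```

send_rows:
  steps:
    - [0.5, -3, 0.1, -4.5, 0.12]
    - [0.5, -6, 0.2, -9.5, 0.25]
    - [0.5, -9.5, 0.3, -15, 0.4]
    - [0.5, -13, 0.4, -20.5, 0.55]
    - [0.5, -16.5, 0.5, -26, 0.7]
    - [0.5, -19.5, 0.6, -31, 0.83]
    - [0.5, -21.8, 0.6, -34.5, 0.92]
    - [0.5, -22.55, 0.6, -35.85, 0.955]
    - [0.5, -22.55, 0.6, -35.85, 0.955]
    - [0.5, -22.55, 0.6, -35.85, 0.955]

```text
clock: 1.35
position: [0.4931, 0.2116, 0.2205]
ee_rot: [-1.565, -0.142, 0.143]
force: [-0.5, 0.3, -0.3]
width: 0.5
```

```bash
python3 - <<'E'
from h import *
need([.494,.210,.116],.18)
p,M,o=tool(); print(p,M.round(3).tolist(),o["joints"].round(3),o["force"],o["width"],o["clock"])
t=imaging.get_image("top");s=imaging.get_image("side"); crop(t,240,180,80,70,9,"pics/t1.png");crop(s,255,145,70,70,9,"pics/s1.png")
E
```

```text
shift cm [ 0.07 10.45 -0.19] yaw err -0.0014 roll 0.0014
[0.49307191 0.21164675 0.22047716] [[0.984, -0.001, -0.18], [0.18, 0.001, 0.984], [-0.001, -1.0, 0.001]] [-0.78   0.301  0.355  1.819 -0.12   1.043 -0.197] [-0.53175133  0.32146352 -0.30711304] 0.5002252407724459 1.35
```

View pics/t1.png

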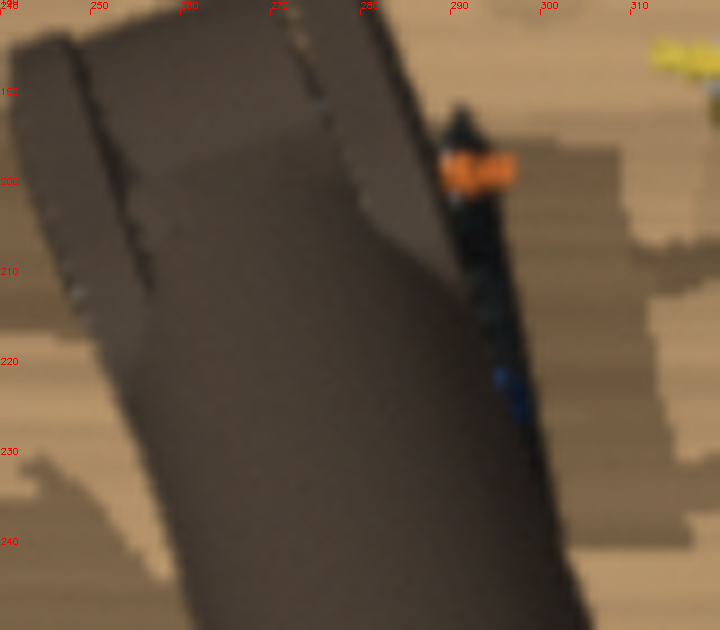

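View pics/s1.png

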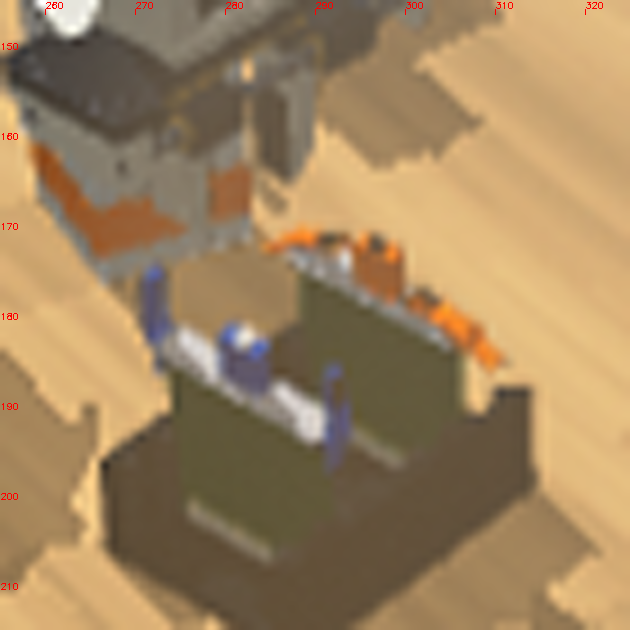

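send_rows:
  steps:
    - [0.5, 0.07, 2, -0.2, 0]
    - [0.5, 0.07, 5, -0.2, 0]
    - [0.5, 0.07, 7, -0.2, 0]
    - [0.5, 0.07, 8.5, -0.2, 0]
    - [0.5, 0.07, 9.5, -0.2, 0]
    - [0.5, 0.07, 10.2, -0.2, 0]
    - [0.5, 0.07, 10.3, -0.2, 0]
    - [0.5, 0.07, 10.3, -0.2, 0]

```text
clock: 2.45
position: [0.4954, 0.2081, 0.1181]
ee_rot: [-1.566, -0.14, 0.139]
force: [0.0, -0.8, -0.3]
width: 0.502
```

```bash
python3 - <<'E'
from h import *
need([.494,.210,.117],.18)
p,M,o=tool(); print(p,o["force"],o["width"],o["clock"])
s=imaging.get_image("side"); crop(s,255,145,70,70,9,"pics/s2.png")
E
```

```text
shift cm [-0.1   0.11  0.21] yaw err 0.0021 roll -0.0021
[0.49536671 0.2080854  0.11809714] [ 0.03284745 -0.80346346 -0.3457481 ] 0.5018038727508025 2.45
```

View pics/s2.png

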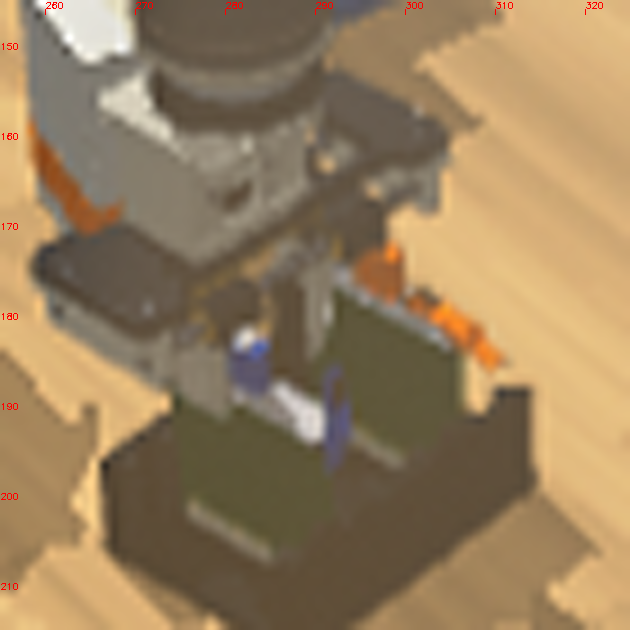

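send_rows:
  steps:
    - [0.5, -0.1, 0.1, 0.2, 0]
    - [0.5, -0.1, 0.1, 0.2, 0]
    - [0.3, -0.1, 0.1, 0.2, 0]
    - [0.2, -0.1, 0.1, 0.2, 0]
    - [0.12, -0.1, 0.1, 0.2, 0]
    - [0, -0.1, 0.1, 0.2, 0]
    - [0, -0.1, 0.1, 0.2, 0]
    - [0, -0.1, 0.1, 0.2, 0]
  squeeze: 30

```text
clock: 3.5
position: [0.4943, 0.2098, 0.1168]
ee_rot: [-1.566, -0.141, 0.139]
force: [3.2, -0.3, -2.5]
width: 0.125
```

```bash
python3 - <<'E'
from h import *
p,M,o=tool(); print(p,o["force"],o["ft_torque"],o["width"],o["clock"],M.round(3).tolist())
s=imaging.get_image("side"); crop(s,255,145,70,70,9,"pics/s3.png")
E
```

```text
[0.49429839 0.20979095 0.11677634] [ 3.21182404 -0.27899976 -2.45895379] [ 0.02774117 -0.90034435  0.15085471] 0.12546449149810168 3.5 [[0.984, 0.001, -0.177], [0.177, 0.0, 0.984], [0.001, -1.0, -0.0]]
```

View pics/s3.png

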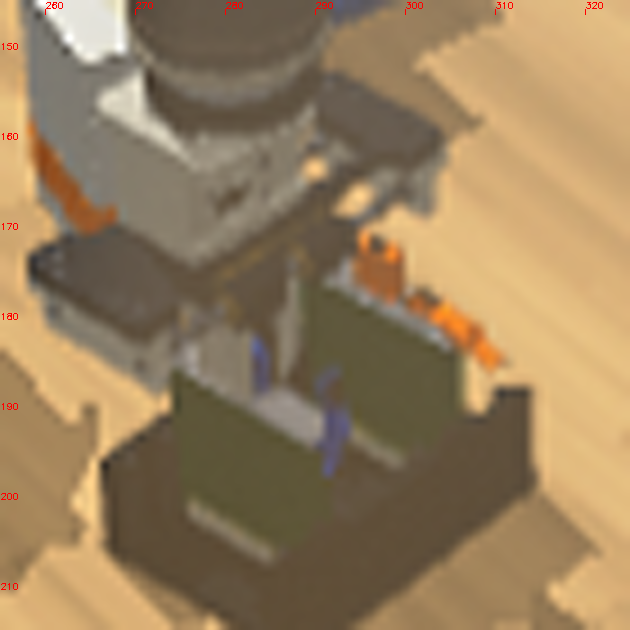

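send_rows:
  steps:
    - [0, 0, -0.5, 0, 0]
    - [0, 0, -1.5, 0, 0]
    - [0, 0, -3, 0, 0]
    - [0, 0, -4.5, 0, 0]
    - [0, 0, -6, 0, 0]
    - [0, 0, -8, 0, 0]
    - [0, 0, -10.5, 0, 0]
    - [0, 0, -13, 0, 0]
    - [0, 0, -15, 0, 0]
    - [0, 0, -16, 0, 0]
    - [0, 0, -16, 0, 0]
    - [0, 0, -16, 0, 0]

```text
clock: 5.05
position: [0.4931, 0.2095, 0.2759]
ee_rot: [-1.567, -0.139, 0.141]
force: [-0.7, -0.4, -2.3]
width: 0.131
```

```bash
python3 - <<'E'
from h import *
p,M,o=tool(); print(p,o["force"],o["ft_torque"],o["width"],o["clock"],M.round(3).tolist())
need([.508,-.186,.277],.35)
s=imaging.get_image("side"); cv2.imwrite("pics/s4raw.png",s); crop(s,235,95,80,75,9,"pics/s4.png")
t=imaging.get_image("top"); cv2.imwrite("pics/t4raw.png",t)
E
```

```text
[0.49311604 0.20954953 0.27593529] [-0.69518418 -0.35987686 -2.33064833] [-0.12578785  0.07431391  0.05226492] 0.13140884820951218 5.05 [[0.984, -0.001, -0.177], [0.177, -0.001, 0.984], [-0.002, -1.0, -0.0]]
shift cm [ -5.54  -0.08 -39.19] yaw err 0.1721 roll -0.1721
```

View pics/s4.png

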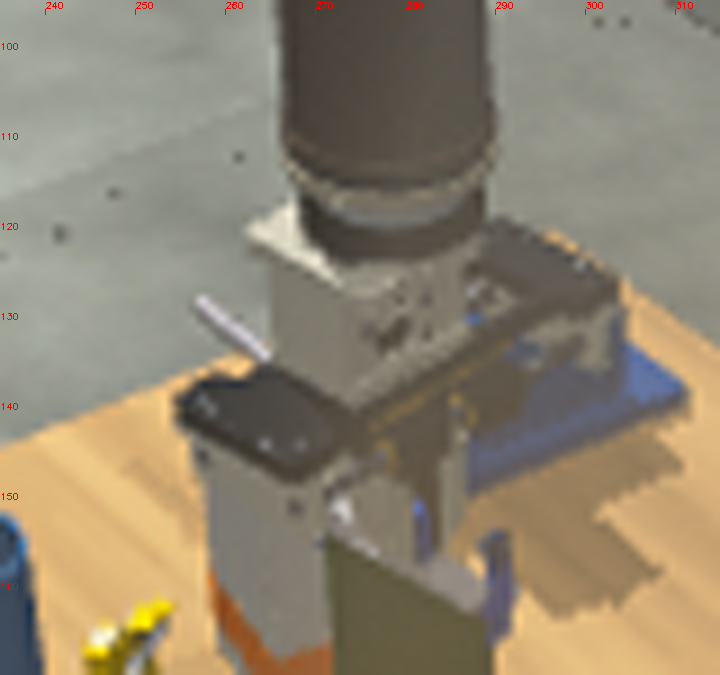

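View pics/t4raw.png

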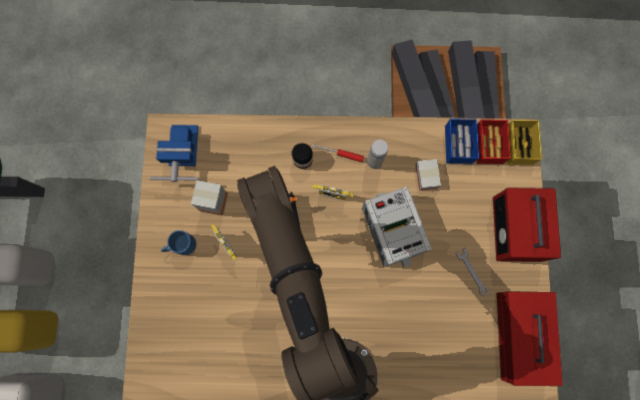

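send_rows:
  steps:
    - [0, -0.4, 0, -2.5, 0]
    - [0, -1.1, 0, -7.5, -0.03]
    - [0, -1.8, 0, -12.5, -0.05]
    - [0, -2.5, 0, -17.5, -0.08]
    - [0, -3.2, 0, -22.5, -0.1]
    - [0, -3.9, 0, -27.5, -0.12]
    - [0, -4.6, 0, -32.5, -0.14]
    - [0, -5.1, 0, -36.5, -0.16]
    - [0, -5.5, 0, -38.7, -0.172]
    - [0, -5.54, 0, -39.2, -0.172]
    - [0, -5.54, 0, -39.2, -0.172]
    - [0, -5.54, 0, -39.2, -0.172]

```text
clock: 6.65
position: [0.5088, -0.1843, 0.2765]
ee_rot: [-1.552, -0.276, 0.276]
force: [-0.0, 0.5, -1.3]
width: 0.128
```

```bash
python3 - <<'E'
from h import *
p,M,o=tool(); print(p,o["force"],o["ft_torque"],o["width"],o["clock"],M.round(3).tolist())
need([.508,-.186,.277],.35)
s=imaging.get_image("side"); cv2.imwrite("pics/s5raw.png",s); crop(s,300,160,90,100,6,"pics/s5.png")
t=imaging.get_image("top"); cv2.imwrite("pics/t5raw.png",t); crop(t,340,160,110,110,5,"pics/t5.png")
E
```

```text
[ 0.508804   -0.18432489  0.27648864] [-0.0171575   0.50600279 -1.26113697] [-0.05580872  0.03786807 -0.01090363] 0.1278995647418692 6.65 [[0.939, -0.0, -0.344], [0.344, 0.001, 0.939], [-0.0, -1.0, 0.001]]
shift cm [-0.13 -0.05 -0.13] yaw err -0.0017 roll 0.0017
```

View pics/s5.png

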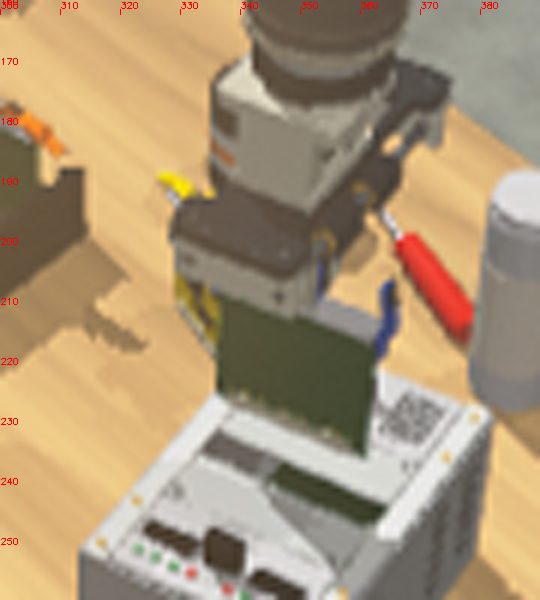

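View pics/t5.png

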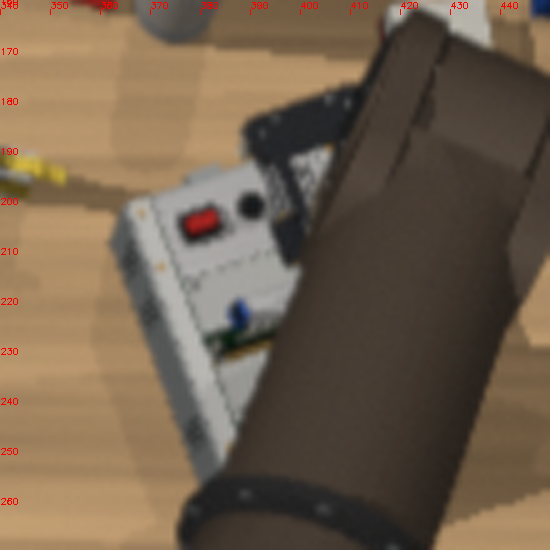

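```bash
cat > ov.py <<'E'
from fit import *
def box(x0,x1,y0,y1,z0,z1):
    c=[(x,y,z) for x in(x0,x1) for y in(y0,y1) for z in(z0,z1)]
    return [(c[i],c[j]) for i in range(8) for j in range(i+1,8) if sum(a!=b for a,b in zip(c[i],c[j]))==1]
def overlay(img,n,models,x0,y0,w,h,s,f):
    c=cv2.resize(img[y0:y0+h,x0:x0+w],None,fx=s,fy=s,interpolation=cv2.INTER_CUBIC)
    for pose,z0,segs,col in models:
        for sg in segs:
            q=(proj(n,T(pose,[sg[0],sg[1]],z0))-[x0,y0]+.5)*s
            cv2.line(c,tuple(int(v) for v in q[0]),tuple(int(v) for v in q[1]),col,1)
    for x in range((x0+9)//10*10,x0+w,10): cv2.putText(c,str(x),((x-x0)*s,8),0,.3,(0,0,255))
    for y in range((y0+9)//10*10,y0+h,10): cv2.putText(c,str(y),(0,(y-y0)*s+4),0,.3,(0,0,255))
    cv2.imwrite(f,c)
PCB=box(-.0015,.0015,-.05,.05,0,.1); PLUG=box(-.004,.004,-.042,.042,0,.008); PAN=box(-.01,.01,-.051,.051,.1,.103)
BOARD=PCB+PLUG+PAN
CAGE=box(-.115,.115,-.079,.079,0,.127)
E
python3 - <<'E'
from ov import *
s=cv2.imread("pics/s5raw.png")
p,M,o=tool(); yaw=np.arctan2(M[1,0],M[0,0]); z0=p[2]-.107; print(p,yaw)
overlay(s,"side",[((p[0],p[1],yaw),z0,BOARD,(255,0,255))],325,195,55,55,13,"pics/o5.png")
s0=cv2.imread("pics/side0.png")
overlay(s0,"side",[((.5106,-.1849,.351),0,CAGE,(255,0,255))],308,208,80,90,8,"pics/o0.png")
t0=cv2.imread("pics/top0.png")
overlay(t0,"top",[((.5068,-.187,.351),0,CAGE,(255,0,255))],358,180,80,90,8,"pics/ot0.png")
E
```

```text
[ 0.5087939  -0.18462824  0.27665946] 0.35163291114770434
```

View pics/o5.png

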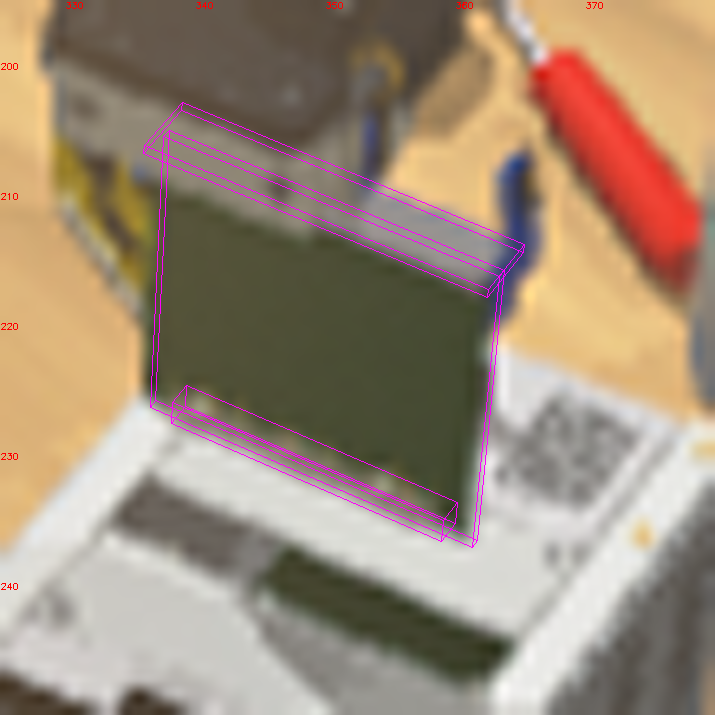

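View pics/o0.png

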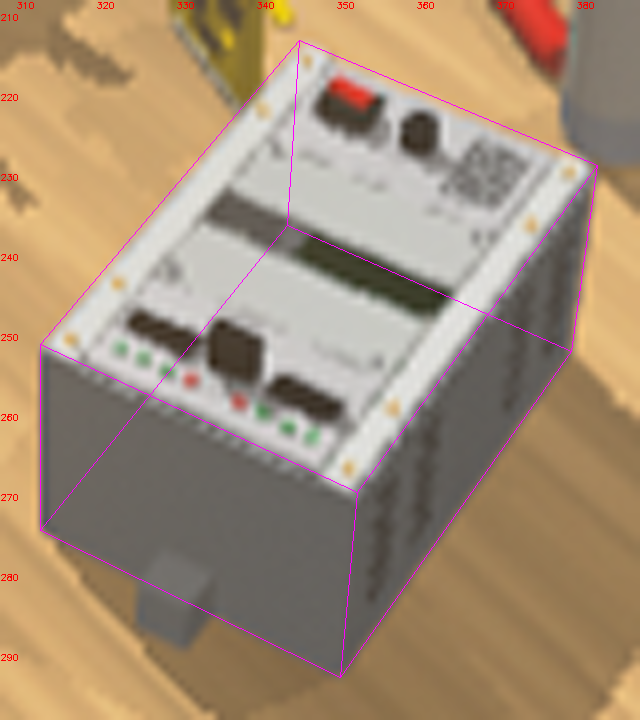

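View pics/ot0.png

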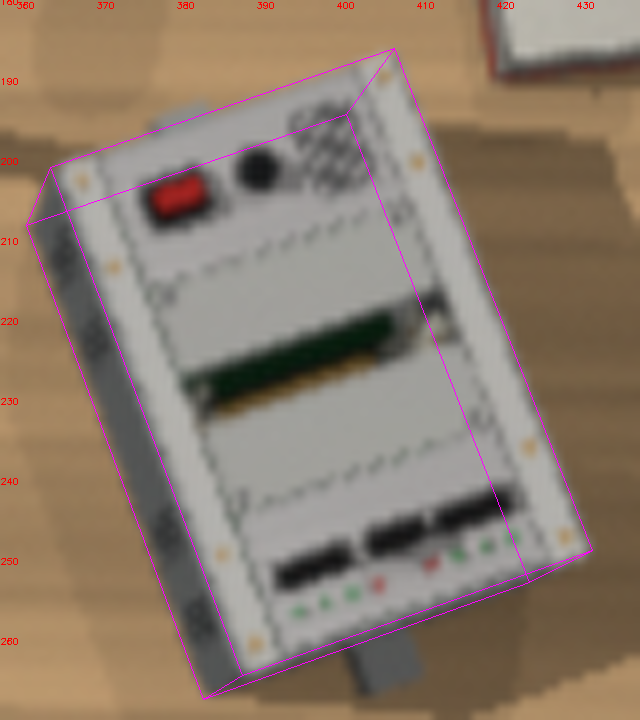

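```bash
cat > bfit.py <<'E'
from ov import *
def bfit(img,n,p,yaw,z0,segs,rng=.006):
    G=cv2.GaussianBlur(img.astype(np.float32).mean(2),(0,0),.7)
    f=lambda q:-seg_score(G,(q[0],q[1],yaw),segs,z0,n)
    best=None
    for dx in np.linspace(-rng,rng,7):
        for dy in np.linspace(-rng,rng,7):
            r=minimize(f,[p[0]+dx,p[1]+dy],method="Nelder-Mead",options=dict(initial_simplex=[[p[0]+dx,p[1]+dy],[p[0]+dx+.001,p[1]+dy],[p[0]+dx,p[1]+dy+.001]]))
            if best is None or r.fun<best.fun: best=r
    return best.x,best.fun
SB=[((-.0015,.05,0.004),(-.0015,.05,.085),0),((.0015,-.05,.0),(.0015,-.05,.08),0),((-.0015,-.05,.0),(-.0015,-.05,.095),0),
 ((-.01,-.051,.1),(-.01,.0,.1),0),((.0,-.042,0),(0,.042,0),0)]
E
python3 - <<'E'
from bfit import *
s=cv2.imread("pics/s5raw.png")
p,M,o=tool(); yaw=np.arctan2(M[1,0],M[0,0]); z0=p[2]-.107
for segs in (SB,SB[:4],SB[:3]):
    b,fv=bfit(s,"side",p,yaw,z0,segs); print(b,fv,(b-p[:2])*1000)
b,fv=bfit(s,"side",p,yaw,z0,SB[:4])
overlay(s,"side",[((b[0],b[1],yaw),z0,BOARD,(255,0,255))],325,195,55,55,13,"pics/o5b.png")
E
```

```text
[ 0.50771538 -0.18370088] -291.6277770996094 [-1.07851636  0.92736489]
[ 0.50858841 -0.18272585] -233.10028076171875 [-0.20548456  1.90238918]
[ 0.50571939 -0.18560383] -192.16928100585938 [-3.07450322 -0.97558539]
```

View pics/o5b.png

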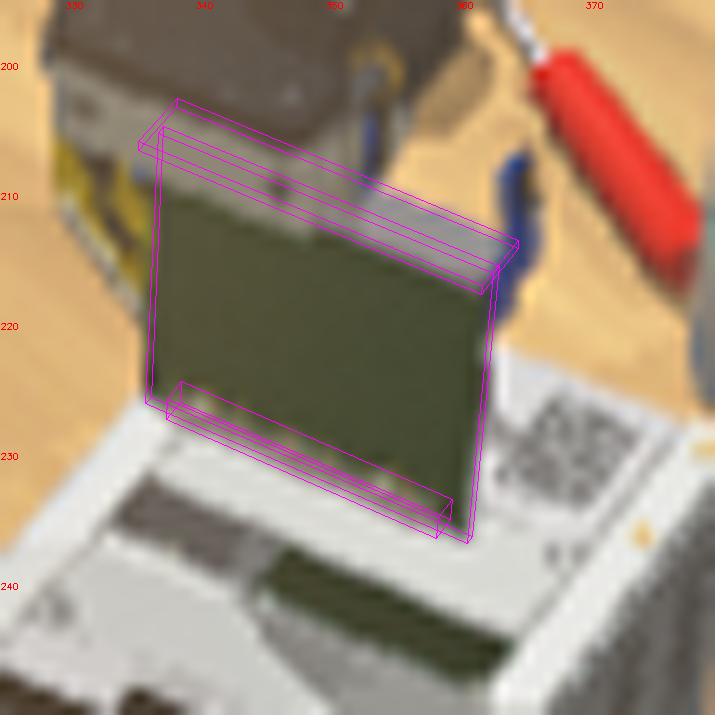

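```bash
python3 - <<'E'
from h import *
need([.5108,-.1862,.242],.351)
E
```

```text
shift cm [ 0.13  3.47 -0.22] yaw err -0.0006 roll 0.0006
```

send_rows:
  steps:
    - [0, 0.13, 0.5, -0.22, 0]
    - [0, 0.13, 1.5, -0.22, 0]
    - [0, 0.13, 2.5, -0.22, 0]
    - [0, 0.13, 3.2, -0.22, 0]
    - [0, 0.13, 3.45, -0.22, 0]
    - [0, 0.13, 3.45, -0.22, 0]
    - [0, 0.13, 3.45, -0.22, 0]

```text
clock: 7.62
position: [0.5108, -0.1876, 0.2425]
ee_rot: [-1.553, -0.275, 0.274]
force: [-0.2, -0.0, -2.5]
width: 0.128
```

```bash
python3 - <<'E'
from bfit import *
s=imaging.get_image("side"); cv2.imwrite("pics/s6raw.png",s);t=imaging.get_image("top"); cv2.imwrite("pics/t6raw.png",t)
p,M,o=tool(); yaw=np.arctan2(M[1,0],M[0,0]); z0=p[2]-.107; print(p,yaw,o["force"],o["clock"])
for segs in (SB,SB[:4]):
    b,fv=bfit(s,"side",p,yaw,z0,segs); print(b,fv,(b-p[:2])*1000)
overlay(s,"side",[((b[0],b[1],yaw),z0,BOARD,(255,0,255)),((.5106,-.1849,.351),0.024,PAN,(0,255,255))],325,195,55,55,13,"pics/o6.png")
overlay(t,"top",[((p[0],p[1],yaw),z0,PAN,(255,0,255)),((.5068,-.187,.351),.024,PAN,(0,255,255))],360,190,60,60,12,"pics/ot6.png")
E
```

```text
[ 0.51078143 -0.18752964  0.24253674] 0.34992042175001087 [-0.98526475  1.13028003 -2.63125482] 7.725
[ 0.50888808 -0.18671138] -293.67144775390625 [-1.89334577  0.81825917]
[ 0.51019843 -0.18557579] -276.0716552734375 [-0.58299316  1.95385045]
```

View pics/o6.png

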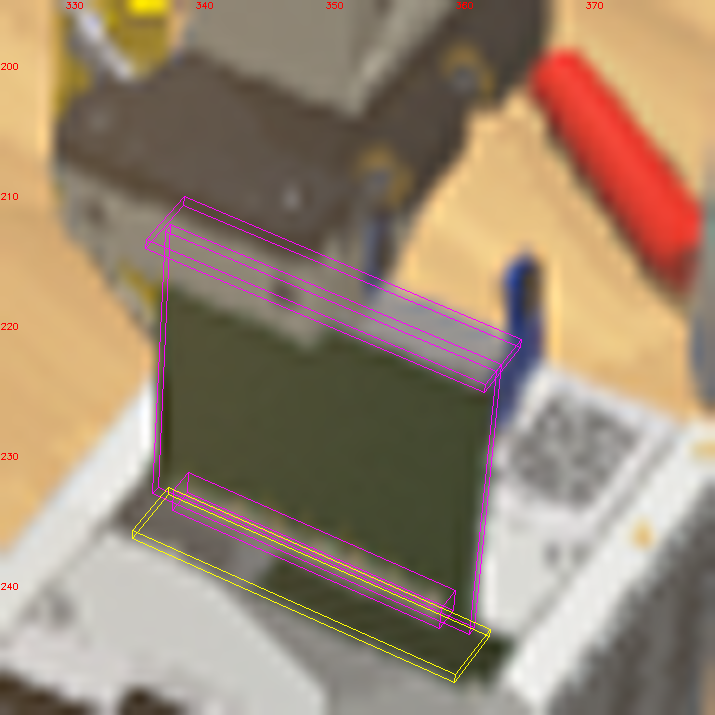

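View pics/ot6.png

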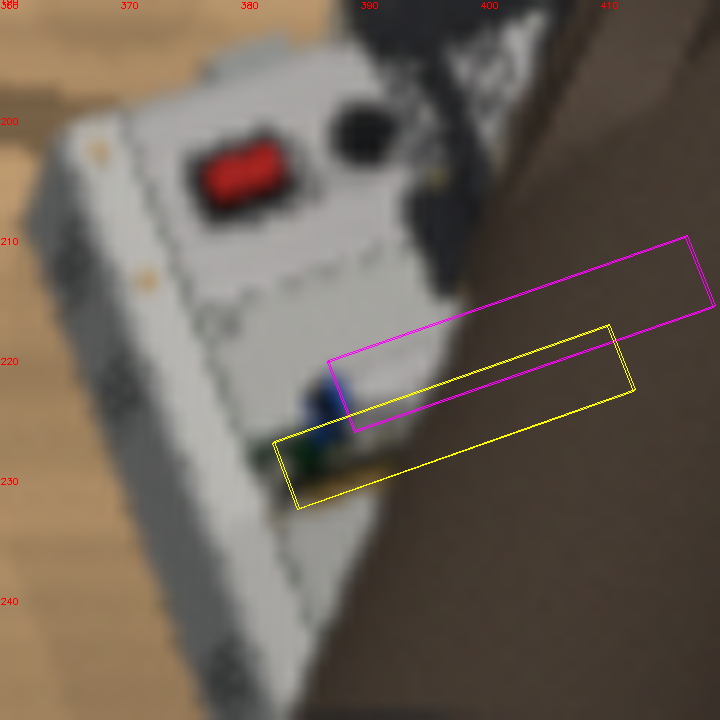

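```bash
python3 - <<'E'
from h import *
need([.5118,-.1865,.219],.351)
E
```

```text
shift cm [0.13 2.35 0.06] yaw err 0.0011 roll -0.0011
```

send_rows:
  steps:
    - [0, 0.13, 0.5, 0.06, 0]
    - [0, 0.13, 1.0, 0.06, 0]
    - [0, 0.13, 1.6, 0.06, 0]
    - [0, 0.13, 2.1, 0.06, 0]
    - [0, 0.13, 2.35, 0.06, 0]
    - [0, 0.13, 2.35, 0.06, 0]
    - [0, 0.13, 2.35, 0.06, 0]

```text
clock: 8.6
position: [0.5117, -0.1865, 0.2189]
ee_rot: [-1.553, -0.275, 0.274]
force: [-0.0, -0.6, -1.6]
width: 0.129
```

```bash
python3 - <<'E'
from bfit import *
s=imaging.get_image("side"); cv2.imwrite("pics/s7raw.png",s);t=imaging.get_image("top"); cv2.imwrite("pics/t7raw.png",t)
p,M,o=tool(); yaw=np.arctan2(M[1,0],M[0,0]); z0=p[2]-.107; print(p,yaw,o["force"],o["ft_torque"],o["clock"])
H=[((p[0],p[1],yaw),z0,BOARD,(255,0,255)),((.5106,-.1849,.351),0.024,PAN,(0,255,255))]
overlay(s,"side",H[1:],325,200,55,55,13,"pics/o7.png")
overlay(s,"side",[],325,200,55,55,13,"pics/o7c.png")
LEV=box(-.006,.006,.0575,.062,.102,.138)
overlay(t,"top",[((p[0],p[1],yaw),z0,LEV+PAN,(255,0,255))],370,205,45,35,16,"pics/ot7.png")
E
```

```text
[ 0.51172653 -0.18651445  0.21893581] 0.34993746996251723 [ 0.1389632   0.91686077 -1.9193813 ] [-0.11209941  0.01085029 -0.02542486] 8.7
```

View pics/o7.png

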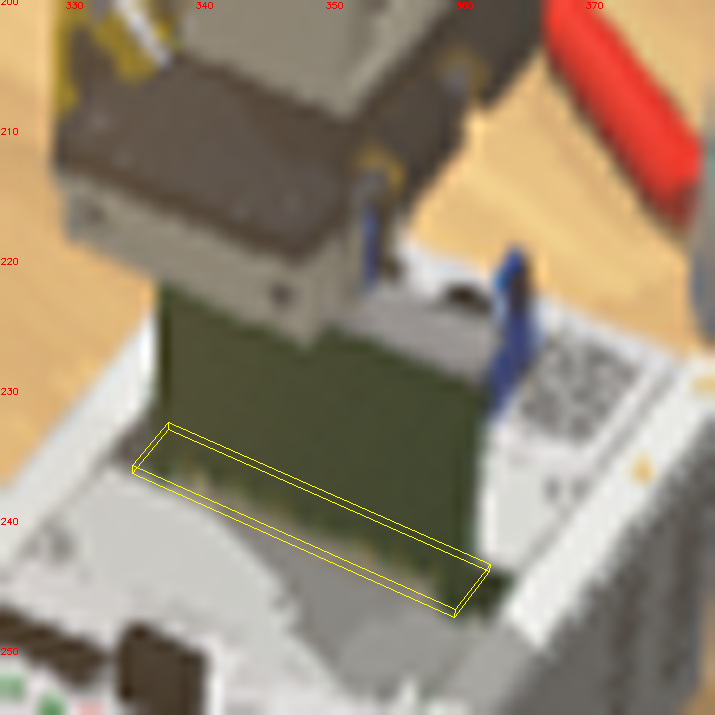

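View pics/ot7.png

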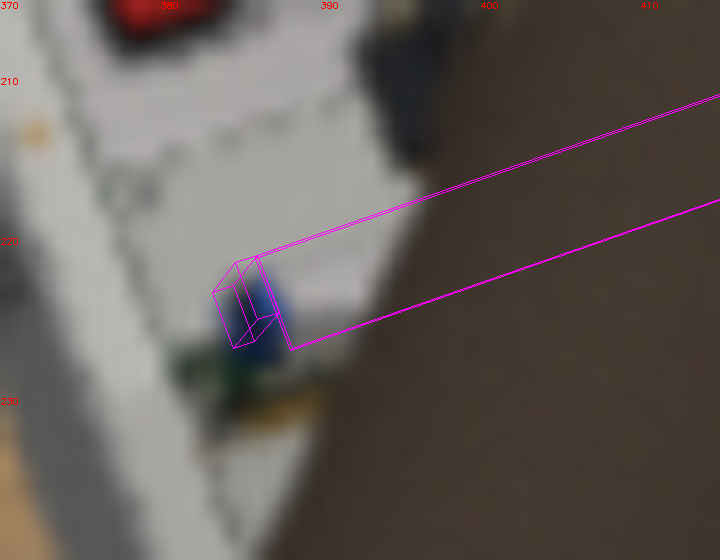

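send_rows:
  steps:
    - [0, 0, 0.2, 0, 0]
    - [0, 0, 0.4, 0, 0]
    - [0, 0, 0.6, 0, 0]
    - [0, 0, 0.8, 0, 0]
    - [0, 0, 1.0, 0, 0]
    - [0, 0, 1.0, 0, 0]

```text
clock: 9.45
position: [0.5115, -0.1864, 0.2085]
ee_rot: [-1.553, -0.274, 0.275]
force: [0.5, -0.9, -3.0]
width: 0.128
```

```bash
cat > st.py <<'E'
from h import *
p,M,o=tool(); print(p.round(4),np.arctan2(M[1,0],M[0,0]).round(4),"F",o["force"].round(2),"T",o["ft_torque"].round(2),"Ftool",(M.T@o["force"]).round(2),o["width"],o["clock"], "bottom", (p[2]-.107).round(4), M[2].round(4))
E
python3 st.py
```

```text
[ 0.5115 -0.1864  0.2085] 0.35 F [ 0.55 -0.92 -2.99] T [-0.11  0.02  0.02] Ftool [ 0.2   2.99 -1.05] 0.127533554130453 9.45 bottom 0.1015 [-3.e-04 -1.e+00  2.e-04]
```

send_rows:
  steps:
    - [0, 0, 0.1, 0, 0]
    - [0, 0, 0.2, 0, 0]
    - [0, 0, 0.3, 0, 0]
    - [0, 0, 0.4, 0, 0]
    - [0, 0, 0.5, 0, 0]
    - [0, 0, 0.5, 0, 0]

```text
clock: 10.2
position: [0.5114, -0.1866, 0.2036]
ee_rot: [-1.553, -0.274, 0.275]
force: [-1.5, -0.7, -1.7]
width: 0.128
```

```bash
python3 st.py
```

```text
[ 0.5114 -0.1866  0.2036] 0.3497 F [-1.53 -0.7  -1.67] T [-0.23  0.36 -0.05] Ftool [-1.68  1.67 -0.13] 0.12766224697152015 10.2 bottom 0.0966 [-4.e-04 -1.e+00  1.e-04]
```

send_rows:
  steps:
    - [0, -0.05, 0.1, 0, 0]
    - [0, -0.05, 0.2, 0, 0]
    - [0, -0.05, 0.3, 0, 0]
    - [0, -0.05, 0.4, 0, 0]
    - [0, -0.05, 0.4, 0, 0]

```text
clock: 10.82
position: [0.5108, -0.1867, 0.1995]
ee_rot: [-1.553, -0.274, 0.275]
force: [-2.8, -0.8, -2.5]
width: 0.129
```

```bash
python3 st.py
```

```text
[ 0.5108 -0.1867  0.1995] 0.3496 F [-2.85 -0.84 -2.55] T [-0.54  0.74 -0.1 ] Ftool [-2.96  2.55  0.18] 0.12897359022140711 10.825 bottom 0.0925 [-6.e-04 -1.e+00  3.e-04]
```

send_rows:
  steps:
    - [0, -0.05, 0.0, 0, 0]
    - [0, -0.1, 0, 0, 0]
    - [0, -0.1, 0.1, 0, 0]
    - [0, -0.1, 0.2, 0, 0]
    - [0, -0.1, 0.2, 0, 0]

```text
clock: 11.45
position: [0.5103, -0.1869, 0.1977]
ee_rot: [-1.553, -0.275, 0.275]
force: [-1.2, -1.7, -2.6]
width: 0.124
```

```bash
python3 st.py
```

```text
[ 0.5103 -0.1869  0.1977] 0.35 F [-1.17 -1.66 -2.58] T [-0.32  0.42 -0.06] Ftool [-1.67  2.58 -1.16] 0.12353694793721391 11.45 bottom 0.0907 [ 1.e-04 -1.e+00 -0.e+00]
```

send_rows:
  steps:
    - [0, -0.05, 0.2, 0, 0]
    - [0, -0.05, 0.4, 0, 0]
    - [0, -0.05, 0.7, 0, 0]
    - [0, -0.05, 1.0, 0, 0]
    - [0, -0.05, 1.2, 0, 0]
    - [0, -0.05, 1.2, 0, 0]

```text
clock: 12.2
position: [0.5097, -0.187, 0.1853]
ee_rot: [-1.553, -0.275, 0.275]
force: [1.6, -2.0, -3.6]
width: 0.13
```

```bash
python3 st.py
```

```text
[ 0.5097 -0.187   0.1853] 0.3501 F [ 1.64 -1.98 -3.6 ] T [-0.7  -0.43 -0.04] Ftool [ 0.86  3.6  -2.42] 0.13031405093950513 12.2 bottom 0.0783 [-1.e-04 -1.e+00  0.e+00]
```

send_rows:
  steps:
    - [0, 0.02, 0.2, -0.04, 0]
    - [0, 0.02, 0.5, -0.04, 0]
    - [0, 0.02, 0.8, -0.04, 0]
    - [0, 0.02, 1.1, -0.04, 0]
    - [0, 0.02, 1.4, -0.04, 0]
    - [0, 0.02, 1.7, -0.04, 0]

```text
clock: 12.95
position: [0.5101, -0.1875, 0.1685]
ee_rot: [-1.553, -0.275, 0.275]
force: [1.2, -1.5, 3.7]
width: 0.125
```

```bash
python3 st.py
```

```text
[ 0.5101 -0.1875  0.1685] 0.3499 F [ 1.2  -1.51  3.67] T [-0.59 -0.06  0.03] Ftool [ 0.61 -3.67 -1.83] 0.12504690586592693 12.95 bottom 0.0615 [ 1.e-04 -1.e+00 -1.e-04]
```

send_rows:
  steps:
    - [0, 0, 0.3, -0.03, 0]
    - [0, 0, 0.6, -0.03, 0]
    - [0, 0, 0.9, -0.03, 0]
    - [0, 0, 1.2, -0.03, 0]
    - [0, 0, 1.5, -0.03, 0]
    - [0, 0, 1.8, -0.03, 0]
    - [0, 0, 2.0, -0.03, 0]

```text
clock: 13.82
position: [0.5102, -0.1877, 0.1485]
ee_rot: [-1.553, -0.275, 0.275]
force: [0.2, -0.5, 2.4]
width: 0.127
```

```bash
python3 st.py
```

```text
[ 0.5102 -0.1877  0.1485] 0.3499 F [ 0.24 -0.47  2.39] T [-0.46  0.01 -0.01] Ftool [ 0.07 -2.39 -0.53] 0.12706545954650172 13.825 bottom 0.0415 [-0.e+00 -1.e+00  1.e-04]
```

send_rows:
  steps:
    - [0, 0, 0.1, 0, 0]
    - [0, 0, 0.2, 0, 0]
    - [0, 0, 0.3, 0, 0]
    - [0, 0, 0.4, 0, 0]
    - [0, 0, 0.5, 0, 0]
    - [0, 0, 0.6, 0, 0]
    - [0, 0, 0.65, 0, 0]
    - [0, 0, 0.7, 0, 0]

```text
clock: 14.82
position: [0.5102, -0.1877, 0.1417]
ee_rot: [-1.553, -0.275, 0.275]
force: [0.4, -0.8, 2.7]
width: 0.129
```

```bash
python3 st.py
```

```text
[ 0.5102 -0.1877  0.1417] 0.3499 F [ 0.36 -0.84  2.68] T [-0.42 -0.07 -0.03] Ftool [ 0.05 -2.68 -0.91] 0.12878680533371392 14.825 bottom 0.0347 [ 0. -1.  0.]
```

Now creep, in 0.25–0.5 mm rows.

send_rows:
  steps:
    - [0, 0, 0.05, 0, 0]
    - [0, 0, 0.1, 0, 0]
    - [0, 0, 0.15, 0, 0]

```text
clock: 15.2
position: [0.5102, -0.1877, 0.1402]
ee_rot: [-1.553, -0.275, 0.275]
force: [0.7, -2.5, 0.3]
width: 0.129
```

```bash
python3 st.py
```

```text
[ 0.5102 -0.1877  0.1402] 0.3499 F [ 0.66 -2.49  0.28] T [-0.47 -0.03  0.01] Ftool [-0.24 -0.28 -2.56] 0.12900186981201234 15.2 bottom 0.0332 [ 1.e-04 -1.e+00 -0.e+00]
```

send_rows:
  steps:
    - [0, 0, 0.04, 0, 0]
    - [0, 0, 0.08, 0, 0]
    - [0, 0, 0.12, 0, 0]

```text
clock: 15.58
position: [0.5103, -0.1878, 0.1395]
ee_rot: [-1.553, -0.275, 0.274]
force: [-2.2, -0.2, 10.9]
width: 0.127
```

send_rows:
  steps:
    - [0, 0, 0, 0, 0]
    - [0, 0, 0.0, 0, 0]

```text
clock: 15.82
position: [0.5103, -0.1878, 0.1395]
ee_rot: [-1.553, -0.275, 0.274]
force: [-1.0, -1.0, 7.0]
width: 0.126
```

```bash
python3 st.py
```

```text
[ 0.5103 -0.1878  0.1395] 0.3499 F [-1.05 -1.04  7.05] T [-0.31  0.35 -0.02] Ftool [-1.34 -7.05 -0.62] 0.12574706858958423 15.825 bottom 0.0325 [ 6.e-04 -1.e+00  0.e+00]
```

send_rows:
  steps:
    - [0, 0, 0.02, 0, 0]
    - [0, 0, 0.04, 0, 0]
    - [0, 0, 0.04, 0, 0]

```text
clock: 16.2
position: [0.5104, -0.1878, 0.1395]
ee_rot: [-1.553, -0.275, 0.274]
force: [-2.8, 0.1, 12.4]
width: 0.126
```

```bash
python3 st.py
```

```text
[ 0.5104 -0.1878  0.1395] 0.3498 F [-2.78  0.11 12.38] T [-0.15  0.69  0.02] Ftool [ -2.57 -12.39   1.06] 0.12633746712576657 16.2 bottom 0.0325 [ 9.e-04 -1.e+00 -0.e+00]
```

send_rows:
  steps:
    - [0, 0, -0.06, 0, 0]
    - [0, 0, -0.06, 0, 0]
    - [0.2, 0, -0.06, 0, 0]
    - [0.35, 0, -0.06, 0, 0]
    - [0.4, 0, -0.06, 0, 0]
    - [0.4, 0, -0.06, 0, 0]

```text
clock: 16.95
position: [0.5101, -0.1876, 0.1391]
ee_rot: [-1.553, -0.274, 0.275]
force: [-0.0, 0.3, 0.1]
width: 0.397
```

```bash
python3 st.py
```

```text
[ 0.5101 -0.1876  0.1391] 0.35 F [-0.05  0.25  0.1 ] T [-0.09  0.03  0.03] Ftool [ 0.04 -0.1   0.25] 0.3968484590978919 16.95 bottom 0.0321 [-2.e-04 -1.e+00  2.e-04]
```

```bash
python3 -c "
from h import *
print(tool()[2]['joints'].round(3))"
```

```text
[-0.12   0.423  0.509  1.91  -0.264  0.874  0.872]
```

send_rows:
  steps:
    - [0.4, 0, -1, 0, 0]
    - [0.4, 0, -3, 0, 0]
    - [0.4, 0, -5, 0, 0]
    - [0.4, 0, -7, 0, 0.15]
    - [0.3, 0, -9, 0, 0.33]
    - [0.2, 0, -10, 2, 0.5]
    - [0.1, 0, -10, 5, 0.68]
    - [0, 0, -10, 8, 0.86]
    - [0, 0, -10, 11, 1.04]
    - [0, 0, -10, 14, 1.22]
    - [0, 0, -10, 16, 1.4]
    - [0, 0, -10, 16, 1.57]
    - [0, 0, -10, 16, 1.57]
    - [0, 0, -10, 16, 1.57]

```text
clock: 18.7
position: [0.4554, -0.0377, 0.2395]
ee_rot: [-1.356, 0.944, -0.945]
force: [-0.4, -0.1, 0.3]
width: 0.003
```

```bash
python3 st.py; python3 - <<'E'
from ov import *
print(tool()[2]['joints'].round(3))
s=imaging.get_image("side"); cv2.imwrite("pics/s8raw.png",s);t=imaging.get_image("top"); cv2.imwrite("pics/t8raw.png",t)
crop(s,300,180,90,90,7,"pics/s8.png"); crop(t,350,180,90,90,7,"pics/t8.png")
E
```

```text
[ 0.4554 -0.0377  0.2395] -1.2167 F [-0.41 -0.06  0.31] T [-0.05  0.15  0.04] Ftool [-0.08 -0.31 -0.41] 0.0029443087530838575 18.7 bottom 0.1325 [-0.e+00 -1.e+00  4.e-04]
[-0.767  0.165  0.86   1.992 -0.145  1.046 -1.058]
```

View pics/s8.png

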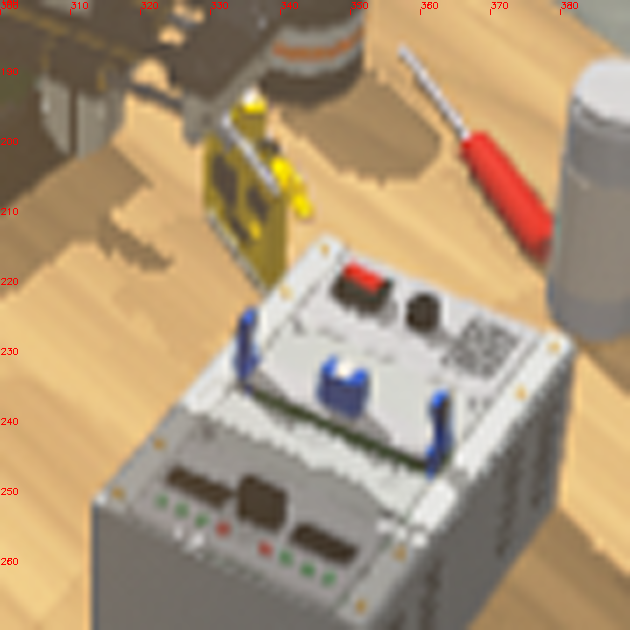

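View pics/t8.png

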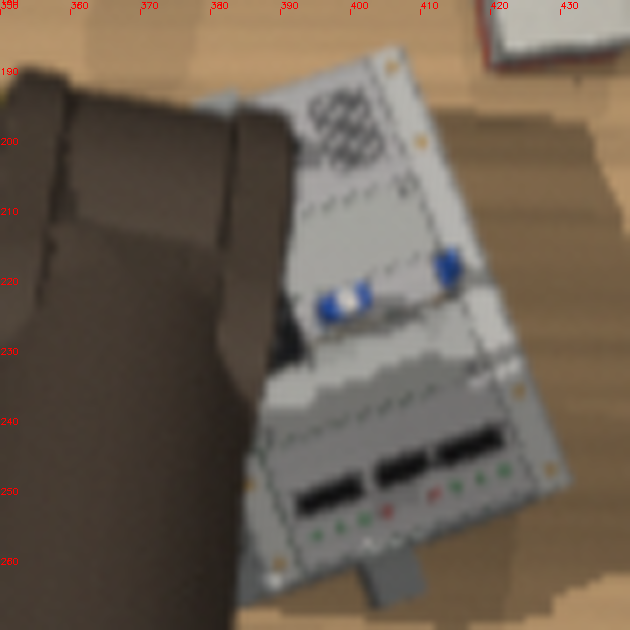

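send_rows:
  steps:
    - [0, 2, 2, 0, 0]
    - [0, 4, 5, 0, 0]
    - [0, 5.5, 7, 0, 0]
    - [0, 5.95, 7.65, 0, 0]
    - [0, 6.8, 7.65, 0, 0]
    - [0, 7.6, 7.65, 0, 0]
    - [0, 8.2, 7.65, 0, 0]
    - [0, 8.6, 7.65, 0, 0]
    - [0, 8.9, 7.65, 0, 0]
    - [0, 9.2, 7.7, 0, 0]
    - [0, 9.47, 7.75, 0, 0]
    - [0, 9.75, 7.87, 0, 0]
    - [0, 10, 8, 0, 0]
    - [0, 10, 8, 0, 0]

```text
clock: 20.55
position: [0.4897, -0.1315, 0.1591]
ee_rot: [-1.355, 0.947, -0.947]
force: [0.3, -0.0, -0.3]
width: 0.005
```

```bash
python3 st.py; python3 - <<'E'
from ov import *
s=imaging.get_image("side"); cv2.imwrite("pics/s9raw.png",s);crop(s,300,180,90,90,7,"pics/s9.png")
E
```

```text
[ 0.4897 -0.1315  0.1591] -1.2203 F [ 0.32 -0.02 -0.27] T [ 0.    0.1  -0.03] Ftool [0.13 0.27 0.3 ] 0.00490557386101407 20.55 bottom 0.0521 [ 1.e-04 -1.e+00 -1.e-04]
```

View pics/s9.png

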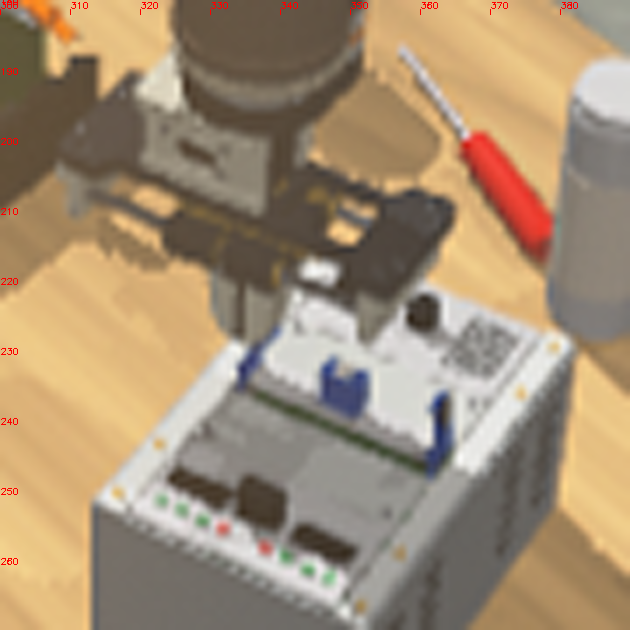

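send_rows:
  steps:
    - [0, 0.15, 0.08, 0, 0]
    - [0, 0.3, 0.2, 0, 0]
    - [0, 0.3, 0.2, 0, 0]
    - [0, -0.2, -0.2, 0, 0]
    - [0, -0.5, -2, 0, 0]
    - [0, 0, -4, 0, 0]
    - [0, 3, -5, 0, 0]
    - [0, 8, -5, 0, 0]
    - [0, 13, -5, 0, 0]
    - [0, 17, -5, 0, 0]
    - [0, 19, -5, 0, 0]
    - [0, 19, -5, 0, 0]

```text
clock: 22.1
position: [0.5549, -0.3113, 0.2103]
ee_rot: [-1.355, 0.948, -0.95]
force: [-0.7, 0.8, 0.4]
width: 0.007
```

```bash
python3 st.py; python3 - <<'E'
from ov import *
p,M,o=tool(); d=p[:2]-[.5101,-.1876]; c,s_=np.cos(.35),np.sin(.35); print("board-frame xy mm",(d@[c,s_])*1000,(d@[-s_,c])*1000)
s=imaging.get_image("side"); cv2.imwrite("pics/s10raw.png",s);crop(s,300,180,90,90,7,"pics/s10.png")
t=imaging.get_image("top"); cv2.imwrite("pics/t10raw.png",t);crop(t,350,180,90,90,7,"pics/t10.png")
E
```

```text
[ 0.5549 -0.3113  0.2103] -1.222 F [-0.69  0.75  0.41] T [-0.02  0.21  0.04] Ftool [-0.94 -0.42 -0.39] 0.006596926979044035 22.1 bottom 0.1033 [ 1.6e-03 -1.0e+00 -2.0e-04]
board-frame xy mm -0.38396532934649347 -131.58757327240306
```

View pics/s10.png

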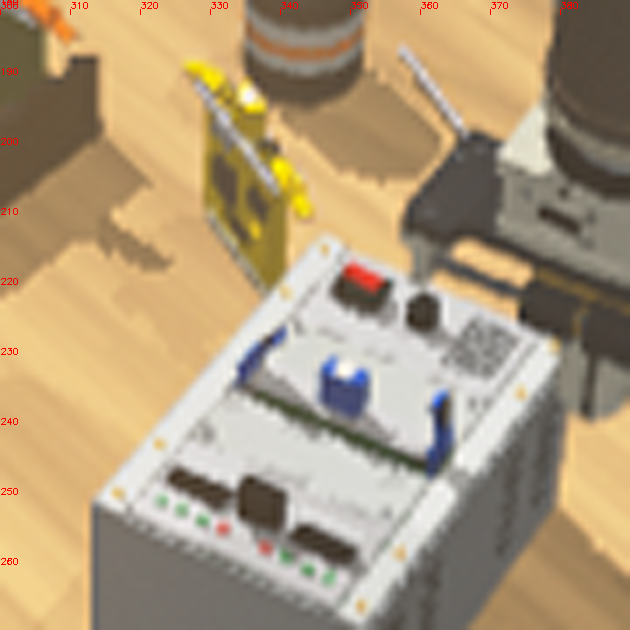

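View pics/t10.png

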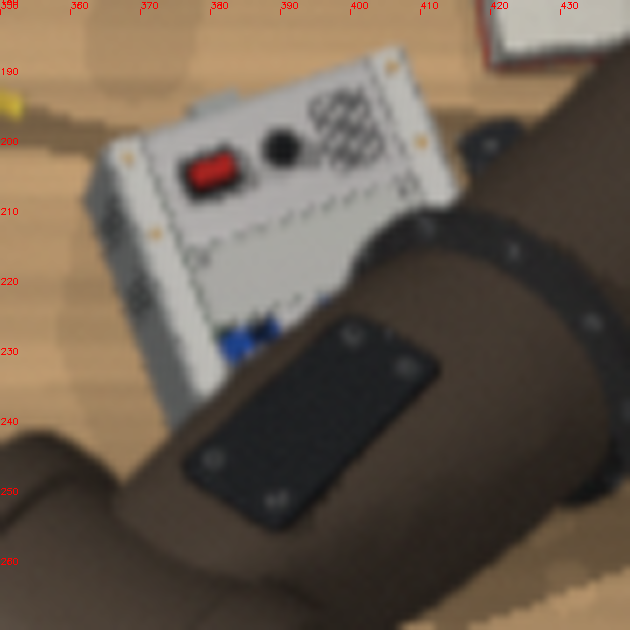

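send_rows:
  steps:
    - [0, -1.5, 1.5, 0, 0]
    - [0, -2.8, 4, 0, 0]
    - [0, -3.2, 4.73, 0, 0]
    - [0, -4.2, 4.73, 0, 0]
    - [0, -5, 4.73, 0, 0]
    - [0, -5.6, 4.73, 0, 0]
    - [0, -6.1, 4.73, 0, 0]
    - [0, -6.4, 4.78, 0, 0]
    - [0, -6.7, 4.83, 0, 0]
    - [0, -6.95, 4.95, 0, 0]
    - [0, -7.2, 5.08, 0, 0]
    - [0, -7.45, 5.3, 0, 0]
    - [0, -7.45, 5.3, 0, 0]
    - [0, -7, 4.9, 0, 0]
    - [0, -6.8, 3, 0, 0]
    - [0, -7.5, 1, 0, 0]
    - [0, -9, -0.5, 0, 0]
    - [0, -9, -0.5, 0, 0]

```text
clock: 24.45
position: [0.5246, -0.2243, 0.2155]
ee_rot: [-1.354, 0.945, -0.947]
force: [0.5, -0.6, -0.0]
width: 0.003
```

```bash
python3 st.py; python3 - <<'E'
from ov import *
p,M,o=tool(); d=p[:2]-[.5101,-.1876]; c,s_=np.cos(.35),np.sin(.35); print("board-frame xy mm",(d@[c,s_])*1000,(d@[-s_,c])*1000)
s=imaging.get_image("side"); cv2.imwrite("pics/s11raw.png",s);crop(s,300,180,90,90,7,"pics/s11.png")
E
```

```text
[ 0.5246 -0.2243  0.2155] -1.2185 F [ 0.5  -0.56 -0.01] T [-0.04  0.17 -0.01] Ftool [0.7  0.01 0.28] 0.003204562586881257 24.45 bottom 0.1085 [ 2.0e-04 -1.0e+00  2.1e-03]
board-frame xy mm 0.980071301969728 -39.46830197071938
```

View pics/s11.png

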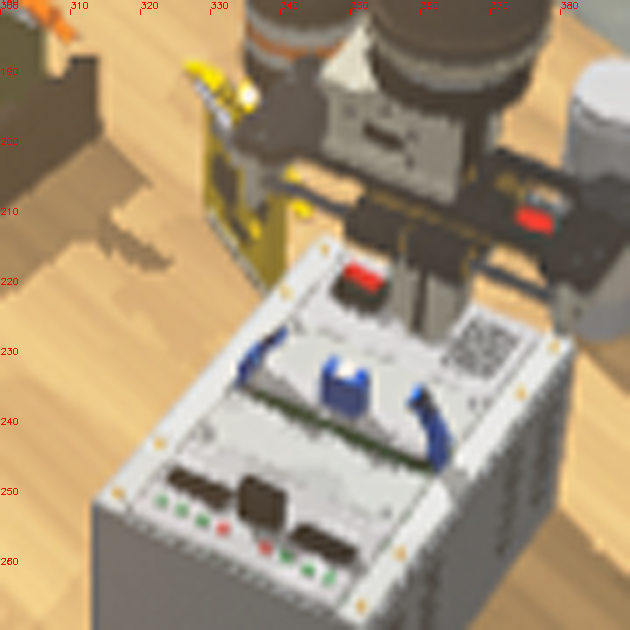

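```bash
cat > lev.py <<'E'
from ov import *
def lever(sgn,a):
    # outer-face end point (r=36), inner-face end, width both sides
    out=[]
    h=np.array([55.,102.])
    u=np.array([-np.cos(a),np.sin(a)]); n=np.array([np.sin(a),np.cos(a)])
    P=lambda r,k: h+r*u+k*n
    segs=[]
    for x in(-6,6):
        q=[P(0,7),P(36,7),P(36,2.5),P(0,2.5)]
        q3=[(x/1000,sgn*v[0]/1000,v[1]/1000) for v in q]
        segs+=[(q3[i],q3[(i+1)%4]) for i in range(4)]
    return segs
E
python3 - <<'E'
from lev import *
s=cv2.imread("pics/s11raw.png"); pose=(.5106,-.1849,.351)
overlay(s,"side",[(pose,.0325,lever(1,.75)+lever(-1,.9),(0,255,255))],325,205,50,55,13,"pics/l11.png")
E
```

```text
(no output)
```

View pics/l11.png

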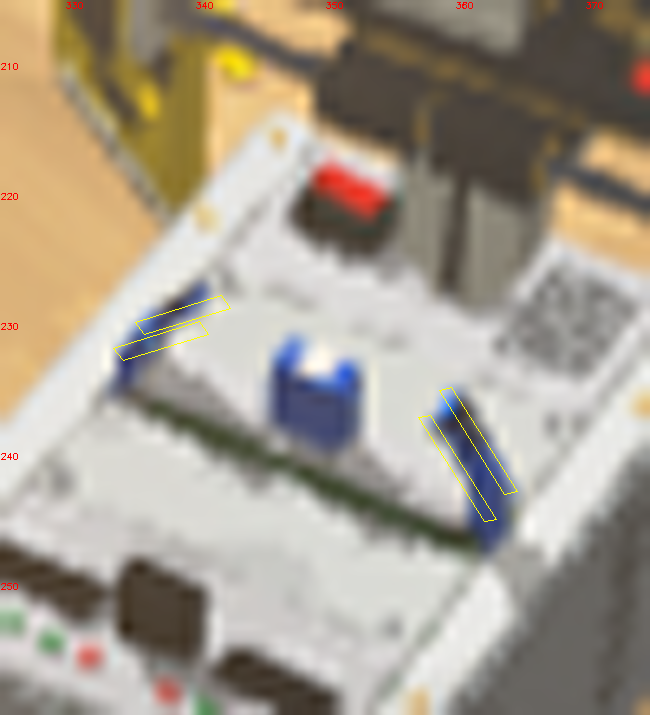

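```bash
python3 - <<'E'
from lev import *
s=cv2.imread("pics/s11raw.png"); pose=(.5106,-.1849,.351)
overlay(s,"side",[(pose,.0325,lever(1,.95)+lever(-1,1.05),(0,255,255)),(pose,.0325,lever(1,1.1)+lever(-1,1.2),(0,0,255))],325,205,50,55,13,"pics/l11b.png")
E
```

```text
(no output)
```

View pics/l11b.png

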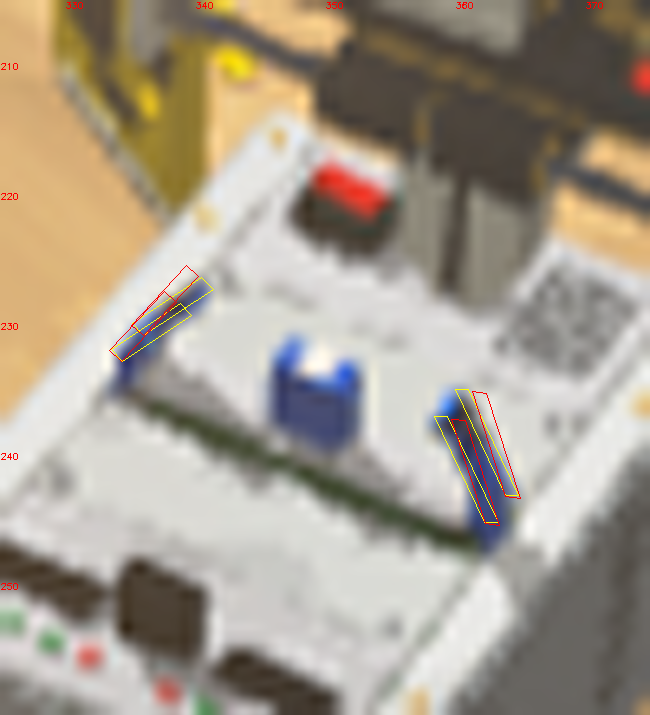

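send_rows:
  steps:
    - [0.3, -1.5, -0.3, -0.1, 0]
    - [0.7, -3.2, -0.3, -0.1, 0]
    - [1, -4.0, -0.3, -0.1, 0]
    - [1, -4.03, -0.3, -0.1, 0]
    - [1, -4.03, -0.3, -0.1, 0]
    - [1, -4.03, -0.3, -0.1, 0]
  squeeze: 10

```text
clock: 25.25
position: [0.5093, -0.1883, 0.2172]
ee_rot: [-1.355, 0.947, -0.948]
force: [-0.2, -0.8, -0.5]
width: 0.608
```

```bash
python3 st.py; python3 - <<'E'
from ov import *
p,M,o=tool(); d=p[:2]-[.5101,-.1876]; c,s_=np.cos(.35),np.sin(.35); print("board-frame xy mm",(d@[c,s_])*1000,(d@[-s_,c])*1000)
s=imaging.get_image("side"); cv2.imwrite("pics/s12raw.png",s);crop(s,310,180,80,80,8,"pics/s12.png")
E
```

```text
[ 0.5093 -0.1883  0.2172] -1.2208 F [-0.2  -0.78 -0.49] T [-0.06  0.15 -0.01] Ftool [ 0.66  0.49 -0.45] 0.6079927942036369 25.25 bottom 0.1102 [ 4.e-04 -1.e+00 -1.e-04]
board-frame xy mm -1.0238940005021542 -0.4101484024845871
```

View pics/s12.png

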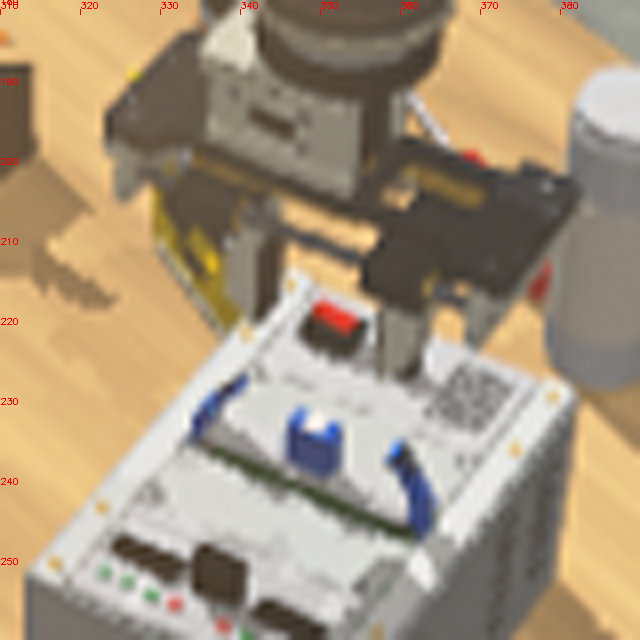

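send_rows:
  steps:
    - [1, -0.1, 1, 0.08, 0]
    - [1, -0.1, 2, 0.08, 0]
    - [1, -0.1, 3, 0.08, 0]
    - [1, -0.1, 4, 0.08, 0]
    - [1, -0.1, 4.8, 0.08, 0]
    - [1, -0.1, 4.8, 0.08, 0]

```text
clock: 26.05
position: [0.5093, -0.1864, 0.1686]
ee_rot: [-1.355, 0.948, -0.946]
force: [0.6, 0.3, 0.0]
width: 1.003
```

```bash
python3 st.py; python3 - <<'E'
from ov import *
p,M,o=tool(); d=p[:2]-[.5101,-.1876]; c,s_=np.cos(.35),np.sin(.35); print("board-frame xy mm",(d@[c,s_])*1000,(d@[-s_,c])*1000)
s=imaging.get_image("side"); cv2.imwrite("pics/s13raw.png",s);crop(s,310,190,80,80,8,"pics/s13.png")
E
```

```text
[ 0.5093 -0.1864  0.1686] -1.2202 F [0.63 0.32 0.02] T [-0.06  0.14  0.06] Ftool [-0.09 -0.02  0.7 ] 1.002793714556983 26.05 bottom 0.0616 [-6.e-04 -1.e+00 -1.e-03]
board-frame xy mm -0.39588762603380284 1.3848804567629704
```

View pics/s13.png

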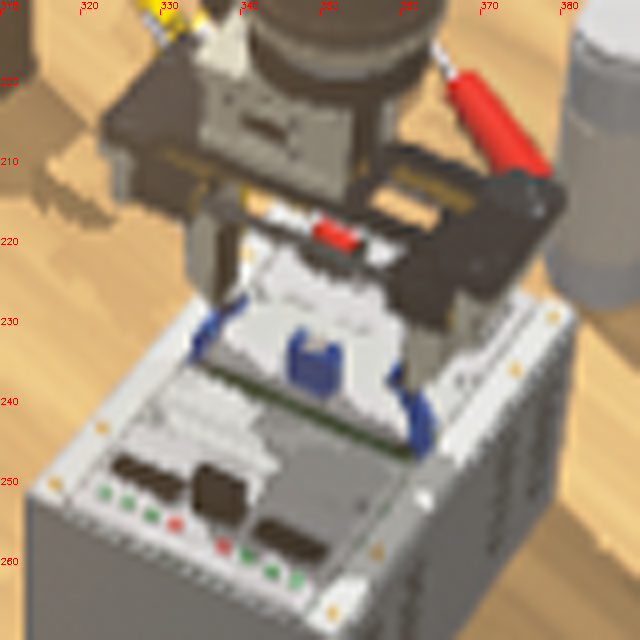

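send_rows:
  steps:
    - [1, 0.05, 0.4, 0, 0]
    - [0.95, 0.05, 0.7, 0, 0]
    - [0.88, 0.05, 0.75, 0, 0]
    - [0.82, 0.05, 0.8, 0, 0]
    - [0.76, 0.05, 0.85, 0, 0]
    - [0.73, 0.05, 0.9, 0, 0]
    - [0.72, 0.05, 0.9, 0, 0]

```text
clock: 26.98
position: [0.5098, -0.1868, 0.1602]
ee_rot: [-1.355, 0.947, -0.947]
force: [-0.8, -0.2, 0.6]
width: 0.722
```

```bash
python3 st.py; python3 - <<'E'
from ov import *
p,M,o=tool(); d=p[:2]-[.5101,-.1876]; c,s_=np.cos(.35),np.sin(.35); print("board-frame xy mm",(d@[c,s_])*1000,(d@[-s_,c])*1000)
s=imaging.get_image("side"); cv2.imwrite("pics/s14raw.png",s);crop(s,310,190,80,80,8,"pics/s14.png")
E
```

```text
[ 0.5098 -0.1868  0.1602] -1.2199 F [-0.84 -0.17  0.6 ] T [0.16 0.17 0.01] Ftool [-0.13 -0.6  -0.85] 0.7220720075420664 26.975 bottom 0.0532 [-3.e-04 -1.e+00  0.e+00]
board-frame xy mm -0.04167327210377886 0.8383725116596209
```

View pics/s14.png

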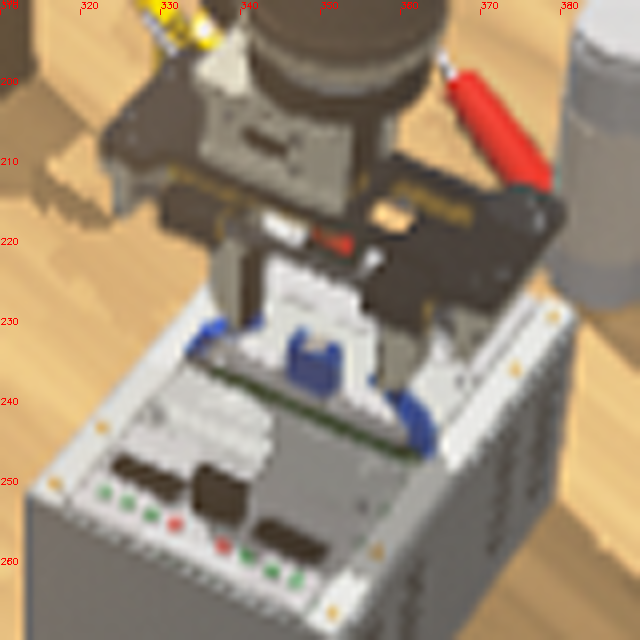

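send_rows:
  steps:
    - [0.7, 0, 0.1, 0, 0]
    - [0.68, 0, 0.25, 0, 0]
    - [0.66, 0, 0.4, 0, 0]
    - [0.64, 0, 0.55, 0, 0]
    - [0.62, 0, 0.7, 0, 0]
    - [0.62, 0, 0.7, 0, 0]

```text
clock: 27.78
position: [0.5099, -0.1863, 0.1535]
ee_rot: [-1.354, 0.947, -0.946]
force: [-1.7, 3.7, 6.6]
width: 0.62
```

```bash
python3 st.py
```

```text
[ 0.5099 -0.1863  0.1535] -1.2196 F [-1.71  3.65  6.61] T [0.85 0.54 0.02] Ftool [-4.03 -6.61 -0.34] 0.6198332393333581 27.775 bottom 0.0465 [-1.1e-03 -1.0e+00  5.0e-04]
```

send_rows:
  steps:
    - [0.61, -0.02, 0.15, 0, 0]
    - [0.6, -0.03, 0.3, 0, 0]
    - [0.58, -0.03, 0.45, 0, 0]
    - [0.57, -0.03, 0.6, 0, 0]
    - [0.57, -0.03, 0.6, 0, 0]

```text
clock: 28.4
position: [0.51, -0.1864, 0.1476]
ee_rot: [-1.354, 0.947, -0.947]
force: [-1.6, 3.0, 7.4]
width: 0.57
```

```bash
python3 st.py; python3 - <<'E'
from ov import *
s=imaging.get_image("side"); cv2.imwrite("pics/s15raw.png",s);crop(s,310,190,80,80,8,"pics/s15.png")
E
```

```text
[ 0.51   -0.1864  0.1476] -1.2198 F [-1.63  2.96  7.41] T [ 0.65  0.44 -0.01] Ftool [-3.35 -7.41 -0.5 ] 0.5699186724413849 28.4 bottom 0.0406 [-4.e-04 -1.e+00  9.e-04]
```

View pics/s15.png

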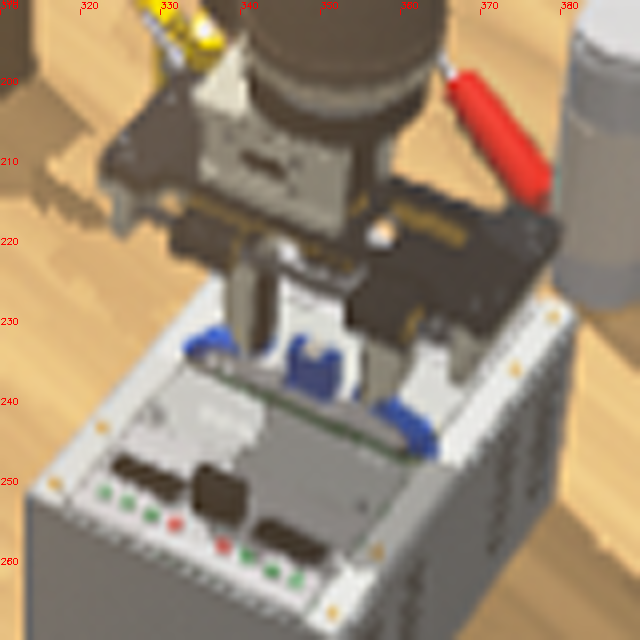

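send_rows:
  steps:
    - [0.56, 0, 0.12, 0, 0]
    - [0.55, 0, 0.24, 0, 0]
    - [0.54, 0, 0.36, 0, 0]
    - [0.53, 0, 0.48, 0, 0]
    - [0.53, 0, 0.6, 0, 0]
    - [0.53, 0, 0.7, 0, 0]
    - [0.53, 0, 0.7, 0, 0]

```text
clock: 29.32
position: [0.5101, -0.1866, 0.1408]
ee_rot: [-1.354, 0.946, -0.947]
force: [-1.2, 2.0, 9.1]
width: 0.528
```

```bash
python3 st.py
```

```text
[ 0.5101 -0.1866  0.1408] -1.2198 F [-1.23  2.03  9.11] T [0.59 0.55 0.02] Ftool [-2.33 -9.11 -0.45] 0.5280014425584624 29.325 bottom 0.0338 [-1.0e-04 -1.0e+00  1.1e-03]
```

send_rows:
  steps:
    - [0.53, 0, 0.12, 0, 0]
    - [0.53, 0, 0.24, 0, 0]
    - [0.53, 0, 0.36, 0, 0]
    - [0.53, 0, 0.48, 0, 0]
    - [0.53, 0, 0.58, 0, 0]
    - [0.53, 0, 0.58, 0, 0]

```text
clock: 30.08
position: [0.5106, -0.1874, 0.1353]
ee_rot: [-1.354, 0.945, -0.949]
force: [-0.7, 0.8, 9.5]
width: 0.53
```

```bash
python3 st.py; python3 - <<'E'
from ov import *
s=imaging.get_image("side"); cv2.imwrite("pics/s16raw.png",s);crop(s,310,190,80,80,8,"pics/s16.png")
E
```

```text
[ 0.5106 -0.1874  0.1353] -1.2202 F [-0.72  0.81  9.46] T [0.17 0.38 0.02] Ftool [-0.99 -9.46 -0.38] 0.529976436895837 30.075 bottom 0.0283 [ 0.0013 -1.      0.0018]
```

View pics/s16.png

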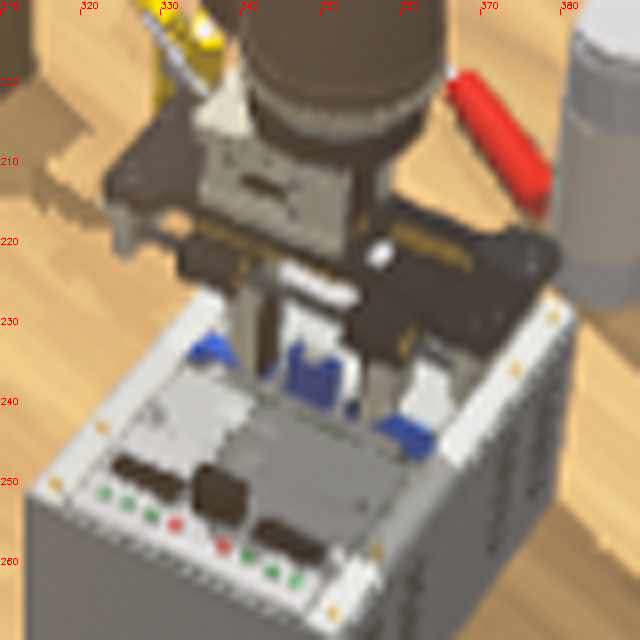

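send_rows:
  steps:
    - [0.53, 0, 0.08, 0, 0]
    - [0.53, 0, 0.16, 0, 0]
    - [0.53, 0, 0.22, 0, 0]
    - [0.53, 0, 0.22, 0, 0]

```text
clock: 30.62
position: [0.5107, -0.1876, 0.1334]
ee_rot: [-1.354, 0.945, -0.949]
force: [-2.4, 0.9, 12.8]
width: 0.529
```

```bash
python3 st.py
```

```text
[ 0.5107 -0.1876  0.1334] -1.2204 F [-2.43  0.91 12.78] T [ 0.11  0.57 -0.02] Ftool [ -1.67 -12.79  -1.94] 0.5285282013013801 30.625 bottom 0.0264 [ 0.0017 -1.      0.0021]
```

send_rows:
  steps:
    - [0.53, 0, 0.05, 0, 0]
    - [0.53, 0, 0.1, 0, 0]
    - [0.53, 0, 0.1, 0, 0]

```text
clock: 31.0
position: [0.5108, -0.1877, 0.133]
ee_rot: [-1.353, 0.945, -0.95]
force: [-4.4, 1.6, 19.9]
width: 0.526
```

```bash
python3 st.py
```

```text
[ 0.5108 -0.1877  0.133 ] -1.2205 F [-4.37  1.63 19.94] T [ 0.28  0.95 -0.02] Ftool [ -3.   -19.96  -3.49] 0.5263279499454364 31.0 bottom 0.026 [ 0.0016 -1.      0.0027]
```

send_rows:
  steps:
    - [0.53, 0, 0.05, 0, 0]
    - [0.53, 0, 0.05, 0, 0]
    - [0.53, 0, -0.2, 0, 0]
    - [0.53, 0, -1, 0, 0]
    - [0.53, 0, -3, 0, 0]
    - [0.53, 0, -6, 0, 0]
    - [0.53, 0, -9, 0, 0]
    - [0.53, 5, -11, 0, 0]
    - [0.53, 10, -11, 0, 0]
    - [0.4, 15, -11, 0, 0]
    - [0.2, 18, -11, 0, 0]
    - [0, 18, -11, 0, 0]

```text
clock: 32.5
position: [0.5708, -0.3584, 0.2408]
ee_rot: [-1.356, 0.95, -0.95]
force: [-0.9, -0.3, -0.1]
width: 0.252
```

```bash
python3 st.py; python3 - <<'E'
from lev import *
p,M,o=tool(); d=p[:2]-[.5101,-.1876]; c,s_=np.cos(.35),np.sin(.35); print("board-frame xy mm",(d@[c,s_])*1000,(d@[-s_,c])*1000)
s=imaging.get_image("side"); cv2.imwrite("pics/s17raw.png",s);crop(s,325,205,50,55,13,"pics/s17.png")
t=imaging.get_image("top"); cv2.imwrite("pics/t17raw.png",t)
pose=(.5106,-.1849,.351)
overlay(s,"side",[(pose,.024,lever(1,0)+lever(-1,0),(0,255,255))],325,205,50,55,13,"pics/l17.png")
crop(t,370,200,60,50,12,"pics/t17.png")
E
```

```text
[ 0.5708 -0.3584  0.2408] -1.2233 F [-0.89 -0.26 -0.15] T [-0.08  0.18  0.03] Ftool [-0.06  0.15 -0.92] 0.2523713533579355 32.5 bottom 0.1338 [ 0.0011 -1.     -0.002 ]
board-frame xy mm -1.5800059866977425 -181.29559423397794
```

View pics/s17.png

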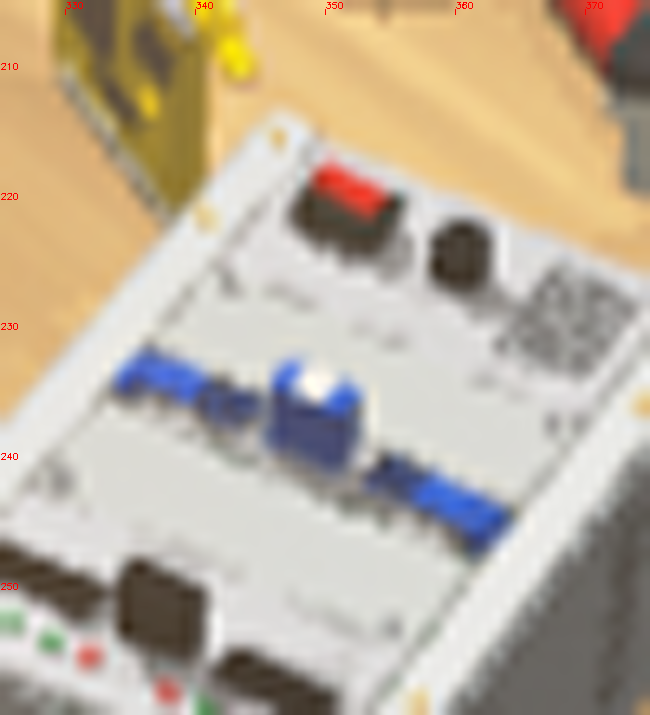

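View pics/l17.png

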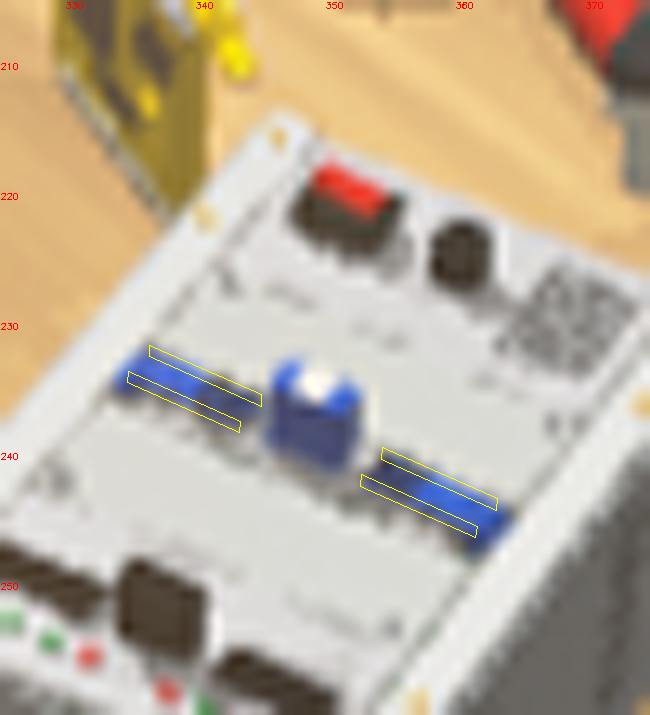

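View pics/t17.png

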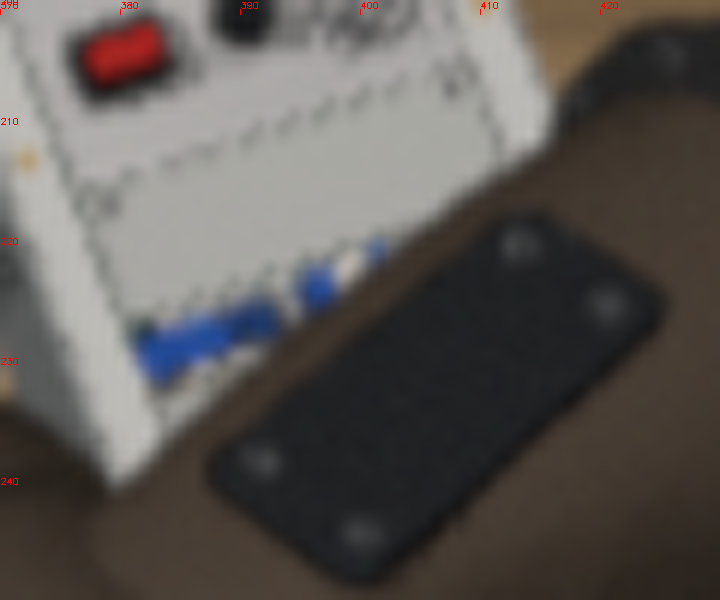

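send_rows:
  steps:
    - [0, -5, 1, 0.16, 0]
    - [0, -10, 3, 0.16, 0]
    - [0, -13.5, 5, 0.16, 0]
    - [0, -14.5, 7.5, 0.16, 0]
    - [0, -14.5, 9.5, 0.16, 0]
    - [0, -14.5, 10.3, 0.16, 0]
    - [0, -14.5, 10.5, 0.16, 0]
    - [0, -14.5, 10.5, 0.16, 0]

```text
clock: 33.6
position: [0.5235, -0.2192, 0.1368]
ee_rot: [-1.355, 0.946, -0.948]
force: [-0.5, -0.0, 0.5]
width: 0.005
```

```bash
cat >> st.py <<'E'
d=p[:2]-[.5101,-.1876]; c,s_=np.cos(.35),np.sin(.35); print("board-frame xy mm",(d@[c,s_])*1000,(d@[-s_,c])*1000)
E
python3 st.py
```

```text
[ 0.5235 -0.2192  0.1368] -1.2201 F [-0.55 -0.05  0.55] T [-0.05  0.15  0.01] Ftool [-0.14 -0.55 -0.53] 0.0046106345621839484 33.6 bottom 0.0298 [ 4.e-04 -1.e+00  7.e-04]
board-frame xy mm 1.7830162108039198 -34.28720383066868
```

send_rows:
  steps:
    - [0, 0.1, 0.2, -0.1, 0]
    - [0, 0.1, 0.35, -0.1, 0]
    - [0, 0.1, 0.4, -0.1, 0]
    - [0, 0.1, 0.45, -0.1, 0]
    - [0, 0.1, 0.45, -0.1, 0]

```text
clock: 34.22
position: [0.523, -0.2211, 0.1329]
ee_rot: [-1.354, 0.946, -0.949]
force: [-2.3, 0.4, 12.5]
width: 0.006
```

```bash
python3 st.py
```

```text
[ 0.523  -0.2211  0.1329] -1.2207 F [-2.31  0.37 12.52] T [ 0.01  0.78 -0.06] Ftool [ -1.13 -12.53  -2.03] 0.006480460867395121 34.225 bottom 0.0259 [ 9.0e-04 -1.0e+00  1.4e-03]
board-frame xy mm 0.6187439681256139 -35.93355019292812
```

send_rows:
  steps:
    - [0, 0, -1, 0, 0]
    - [0, 0, -4, 0, 0]
    - [0, -2, -6, 0, 0]
    - [0, -5, -6, 0, 0]
    - [0, -7.4, -5, 0, 0]
    - [0, -7.4, -3, 0, 0]
    - [0, -7.4, -1, 0, 0]
    - [0, -7.4, -0.4, 0, 0]
    - [0, -7.4, -0.2, 0, 0]
    - [0, -7.4, -0.1, 0, 0]
    - [0, -7.4, -0.05, 0, 0]
    - [0, -7.4, 0, 0, 0]
    - [0, -7.4, 0, 0, 0]

```text
clock: 35.85
position: [0.4977, -0.151, 0.133]
ee_rot: [-1.353, 0.946, -0.948]
force: [-4.0, 1.6, 12.5]
width: 0.004
```

```bash
python3 st.py
```

```text
[ 0.4977 -0.151   0.133 ] -1.2203 F [-3.99  1.59 12.51] T [ 0.3   0.96 -0.01] Ftool [ -2.87 -12.52  -3.18] 0.0035035559975951426 35.85 bottom 0.026 [-1.0e-04 -1.0e+00  1.6e-03]
board-frame xy mm 0.8831588263210196 38.60842144366061
```

Both levers stop at the same height, 0.133 m, which is the folded-home height. I'll withdraw and take a last look.

send_rows:
  steps:
    - [0, 0, -0.3, 0, 0]
    - [0, 0, -2, 0, 0]
    - [0, 0, -5, 0, 0]
    - [0, 0, -9, 0, 0]
    - [0, -5, -11, 0, 0]
    - [0, -10, -12, 0, 0]
    - [0, -15, -12, 0, 0]
    - [0, -18, -12, 0, 0]
    - [0, -18, -12, 0, 0]

```text
clock: 36.98
position: [0.435, 0.0202, 0.2525]
ee_rot: [-1.355, 0.944, -0.943]
force: [-0.3, -0.5, 0.1]
width: 0.003
```

```bash
python3 st.py; python3 - <<'E'
from lev import *
s=imaging.get_image("side"); cv2.imwrite("pics/s18raw.png",s);t=imaging.get_image("top");cv2.imwrite("pics/t18raw.png",t)
crop(s,325,205,50,55,13,"pics/s18.png"); crop(t,370,200,60,50,12,"pics/t18.png")
E
```

```text
[0.435  0.0202 0.2525] -1.2159 F [-0.25 -0.48  0.13] T [-0.09  0.16  0.03] Ftool [ 0.36 -0.13 -0.4 ] 0.003166644588973783 36.975 bottom 0.1455 [-0.0013 -1.      0.0011]
board-frame xy mm 0.6838853222753146 220.97385854282925
```

View pics/s18.png

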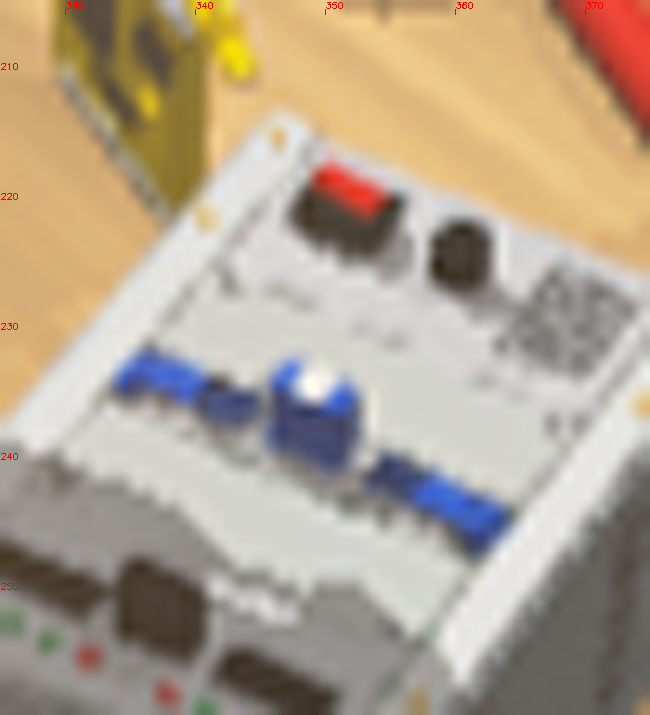

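View pics/t18.png

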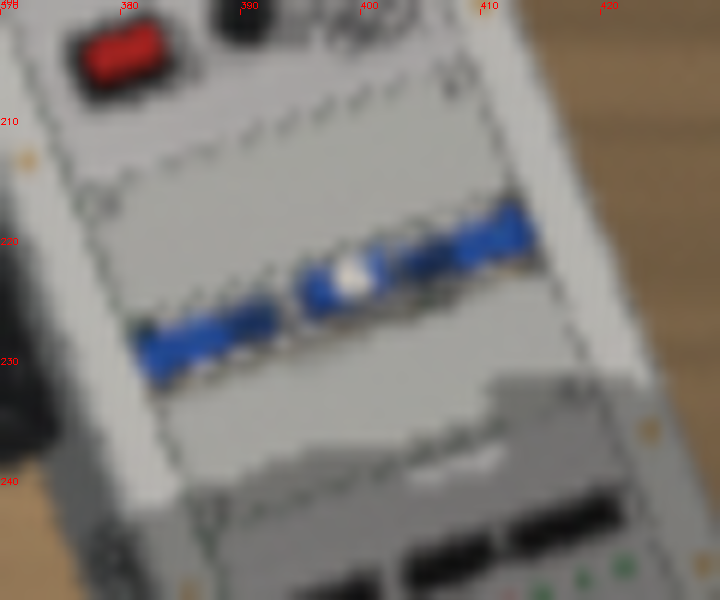

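View pics/s18raw.png

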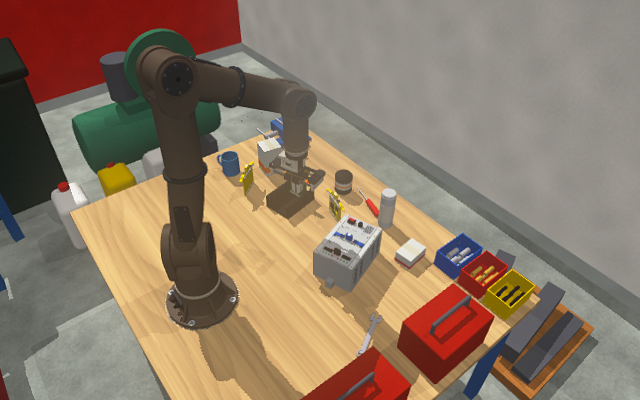

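The final pictures show both blue levers flat at top (387,228) and (409,221). The panel is flush in the slot, and the gripper hangs free at z = 0.25 m.

```bash
python3 -c "
from cell import arm
print(arm.sign_off())"
```

```text
the job is handed in; nothing more can be done
None
```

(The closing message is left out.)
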